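# Hang the ring spanner away in the low cabinet

## Task

Put the ring spanner away in the low wooden cabinet: slide the cabinet's door fully open by the knob on its top edge, hang the spanner by its ring on the hook inside (tilt it ring-up to get in under the front board), and leave it hanging still. Then slide the door fully shut again, and leave the screw jar and the oil stone where they stand.

Things in the scene. Friction and masses are not known exactly. Their poses are not given: they have to be found in the camera images.
- cabinet: Fixed low plywood cabinet on the bench, 160 deep (x) x 400 wide (y) x 287 mm high; origin under its centre, x from front to back (away from the robot), y to its left, z up. The left half (y > 0) is boarded up; the right half is an open-fronted bay, y -188 to -6 mm, front at x = -80 mm, back wall at x = 72, floor at z = 12, roof's underside at z = 275 mm. A sliding door covers the front.
- lintel (a point): Middle of the lower edge of the 12 mm thick board (lintel) that hangs from the roof across the bay's front, at x -74, y -97, z 230 mm in the cabinet: lower than the top of the hook's tip (z 233). Below it the bay is open down to its floor.
- hook: Fixed steel hook in the right bay, a bar of 8 mm diameter: from the back wall it runs level 64 mm towards the front to the bend, then turns up and leans 30 degrees outwards (to the front) for 28 mm to its rounded tip. Its frame coincides with that of the cabinet.
- hook_bend (a point): Bend of the hook (middle of the bar), at x 6, y -105, z 205 mm in the cabinet; axes as the cabinet's.
- hook_tip (a point): Centre of the hook's rounded end (4 mm radius), 28 mm from the bend, at x -8, y -105, z 229 mm in the cabinet: 72 mm behind the front opening.
- door (a joint): Sliding door of the cabinet, a 10 mm plywood panel 196 mm wide and 278 mm high just before the front (its face at x = -94 mm in the cabinet), in m: 0 shut (covers the right bay), grows as it slides to the cabinet's +y (left), 0.19 fully open (stands before the boarded half). Friction about 1.5 N; it stays where it is left.
- door_knob (a point): Middle of the door's wooden knob, an upright cylinder 24 mm in diameter and 30 mm high on the middle of the door's top edge; the knob stands from z = 283 to 313 mm, so it can be pinched from above over the roof. It moves with the door.
- spanner: Loose steel ring spanner, 191 mm long, 0.13 to 0.25 kg, lying flat; origin under its middle, x along it to the ring, z up as it lies.
- spanner_eye (a point): Centre of the spanner's ring (axes as the spanner's): outside 54 mm, hole 34 mm in diameter, 12 mm thick; hole axis along z. Hung, the spanner hangs ring-up along its length: its x points up, this point about 13 mm below the hook's bar and its far end clear of the cabinet's floor.
- spanner_grip (a point): Middle of the spanner's black straight handle, 72 mm long, 20 mm wide, 18 mm high, half-way up, 128 mm from the ring's centre along the spanner's -x; the handle's free end is 36 mm further. A flat shank 14 mm wide joins handle and ring.
- jar_center (a point): Middle of the screw jar, 68 mm across and 92 mm high, upright.
- stone_center (a point): Middle of the flat oil stone, 50 x 160 x 25 mm (bystander), its length along its y.

How it is judged:
By the outcome, as a careful person would: the job done as asked, in the order asked, and still so for the second after the job is handed in, with the robot touching nothing.
It also fails if it takes over 72 s, if anything falls off the work surface, if the arm or the gripper's body presses on something with over 40 N, if the wrist force passes 120 N, or if a joint passes its speed limit or range.

## Robot

A 7-joint arm with a two-finger parallel gripper is mounted at the origin on a cart in front of the work surface, level with it; the furniture and walls round the work are solid. World frame = base frame: x ahead of the robot, y to its left, z up, the work surface at z = 0. Lengths are in m, angles in rad, forces in N, time in s.
With the tool pointing down it reaches from about 0.4 to 0.85 m from the base axis. Payload 4.5 kg.
Tool frame: the origin (TCP) lies at the very end of the fingers, on their centre line; the grasp point (between the pads) lies ctrl.grip_point_offset behind it (ctrl.grip_point_offset is the distance from the TCP to the grasp point, in m); z points along the fingers, y is the line along which they close (so a half turn about z gives the same grasp; the last joint's range is limited). The gripper opens to 88 mm and grips with 3 to 60 N. Pads are 18 mm wide; open, the fingers measure 123 mm over their backs; the gripper's body (75 mm by 187 mm) begins 45 mm behind the grasp point.
Start: joints at [1.185, 0.689, -0.195, 1.565, 0.157, 0.902, -0.215], TCP at [0.255, -0.571, 0.214] pointing down, gripper open.
Joint ranges: [-3.01, 3.01], [-0.46, 2.08], [-1.47, 1.51], [0.13, 2.56], [-1, 4.14], [0.04, 2.09], [-2.66, 2.66]. Speed limits (rad/s): [2.57, 2.57, 3.14, 3.14, 3.14, 3.14, 3.14].

## Interface

Orientations are given as a rotation vector (axis times angle).
In Python, from workcell import ctrl gives the robot as it stands.
- The arm moves only by the shell command python3 -m pendant 'ROWS'. ROWS is JSON, a list of rows, each an object of numbers: "jaw": the finger opening in cm, from 0 to 8.81; "dx", "dy", "dz": the shift along the tool's x, y, z in cm; "yaw": the turn about the tool's z in rad. A call has exactly 5 rows; each row is the pose to reach, as a shift and turn from the pose commanded when the call began, along the tool's axes at that moment; what a row does not reach only later rows make up. A row lasts 1/12 s, in which the tool goes at most 41.7 mm and 7.16 degrees, less where a joint would pass 70% of its speed; a pose out of reach is approached as far as the arm can. A call with a gripper value outside its range is refused whole. The fingers move at their own pace and stop on an object; the grip force is fixed at half the most. Time passes only in rows, so rows that repeat a pose let the fingers close, or fill a call up. It gives the time, the measured TCP pose, the force, the opening and the grip force at its end, in the units of the state.
- ctrl.get_state(): the state, without advancing time (a new reading comes with each control period).
- ctrl.capture(name): name is "scene" or "top" or "wrist"; returns (picture, depth): 384x512x3 uint8, red, green, blue; 384x512 float32, m along the optical axis (not along the pixel's ray), 0 where there is no reading.
- ctrl.camera_info(name): a dict with "K" (3x3 intrinsics, pixels), "D" ([k1, k2, p1, p2, k3] as OpenCV has them; the pictures are not rectified), "T" (4x4, takes a point from camera to world coordinates); the wrist camera has in their place "mount" (4x4, takes a point from camera to tool coordinates, whose origin is the TCP and whose axes are the flange's). Camera axes: x right, y down, z forward; pixel columns grow to the right and rows downward; lengths in m; the calibration is good to about 2 mm. A picture is of the moment at which its call begins: read the wrist's pose just before it. camera_info takes no time and is no camera call.
- ctrl.sign_off(): hands the job in; it is judged then, once.
The state is a dict: "time_s": time; "joint_pos": joint angles; "qd": joint speeds; "joint_efforts": joint torques, N m; "tool_pos": TCP position; "eef_rot": TCP orientation; "ft_force": force on the tool from outside, world axes, zero at the start; "moment": the same for the moment, N m; "finger_gap": finger opening in m; "grip_force": force on a finger pad.
Only numpy, scipy, OpenCV 4.12 (cv2) and the standard library are available. Lean on these libraries where they do the work, as an engineer would, in place of code of your own. Each camera call takes 0.05 s, during which the arm holds its last target. There are 200 camera calls.

## Working session

There is one attempt and no reset: what is moved stays moved. The work goes in short steps, Python scripts to look and compute and a shell command to move; the robot and the scene stay as the last step left them, time stands still between calls to the robot, and variables do not carry over. Pictures are saved under pics/ and viewed, at most 10 in all, crops included, and the job is handed in when it is done.

```bash
ls; mkdir -p pics; cat > h.py <<'E'
import numpy as np, cv2
from scipy.spatial.transform import Rotation as R
from workcell import ctrl
def T_cam(name, st=None):
    ci=ctrl.camera_info(name)
    if 'T' in ci: return np.array(ci['T'])
    st=st or ctrl.get_state()
    T=np.eye(4);T[:3,:3]=R.from_rotvec(st['eef_rot']).as_matrix();T[:3,3]=st['tool_pos']
    return T@np.array(ci['mount'])
def shot(name,fn=None):
    st=ctrl.get_state(); T=T_cam(name,st)
    im,d=ctrl.capture(name)
    if fn: cv2.imwrite('pics/'+fn,im[...,::-1]); np.savez('pics/'+fn[:-4]+'.npz',im=im,d=d,T=T)
    return im,d,T
def rays(name,px):
    ci=ctrl.camera_info(name)
    u=cv2.undistortPoints(np.array(px,float).reshape(-1,1,2),np.array(ci['K']),np.array(ci['D'])).reshape(-1,2)
    return np.c_[u,np.ones(len(u))]
def onplane(name,T,px,z):
    r=rays(name,px)@T[:3,:3].T; o=T[:3,3]
    return o+r*((z-o[2])/r[:,2])[:,None]
def bydepth(name,T,px,d):
    px=np.array(px); dd=d[px[:,1].astype(int),px[:,0].astype(int)]
    return rays(name,px)*dd[:,None]@T[:3,:3].T+T[:3,3]
def cloud(name,T,d):
    h,w=d.shape;v,u=np.mgrid[:h,:w]
    P=(rays(name,np.c_[u.ravel(),v.ravel()])*d.reshape(-1,1))@T[:3,:3].T+T[:3,3]
    return P.reshape(h,w,3)
E
python3 - <<'E'
from h import *
a=[shot(n,n+'0.png') for n in ('scene','top','wrist')]
for n,(i,d,T) in zip(('s','t','w'),a): print(n,T.round(3).tolist())
s=ctrl.get_state();print(s); print(ctrl.grip_point_offset); print(R.from_rotvec(s['eef_rot']).as_matrix().round(3))
cv2.imwrite('pics/st.png',cv2.resize(np.vstack([a[0][0],a[1][0]])[...,::-1],(400,600)) )
E
```

```text
pics
s [[-0.633, -0.313, 0.708, -0.177], [-0.774, 0.241, -0.586, 0.743], [0.012, -0.919, -0.395, 0.64], [0.0, 0.0, 0.0, 1.0]]
t [[0.008, -0.978, 0.207, 0.361], [-1.0, -0.007, 0.007, 0.068], [-0.005, -0.208, -0.978, 1.401], [0.0, 0.0, 0.0, 1.0]]
w [[0.407, -0.864, -0.297, 0.331], [-0.913, -0.386, -0.129, -0.535], [-0.004, 0.324, -0.946, 0.384], [0.0, 0.0, 0.0, 1.0]]
{'time_s': 0.15, 'joint_pos': array([ 1.18479157,  0.68978442, -0.19456031,  1.56602542,  0.15732926,
        0.90250727, -0.21508364]), 'qd': array([ 0.00056132, -0.00362982, -0.00140132, -0.00222907, -0.00139793,
        0.00076714,  0.00094435]), 'joint_efforts': array([-1.25703926e-03, -5.27861238e+01, -1.26857813e+00, -1.53584862e+01,
       -5.25563175e-02,  3.92320522e-03,  5.48037519e-05]), 'tool_pos': array([ 0.25452122, -0.57030644,  0.21322069]), 'eef_rot': array([-3.07135207e+00, -6.54507396e-01,  5.85333287e-04]), 'ft_force': array([0.07080572, 0.09338829, 0.08671896]), 'moment': array([-0.01123989,  0.02139194,  0.03717164]), 'grip_force': 0.0, 'finger_gap': 0.08801278404292717}
0.0187
[[ 0.913  0.408 -0.001]
 [ 0.408 -0.913  0.001]
 [-0.    -0.001 -1.   ]]
```

View pics/scene0.png

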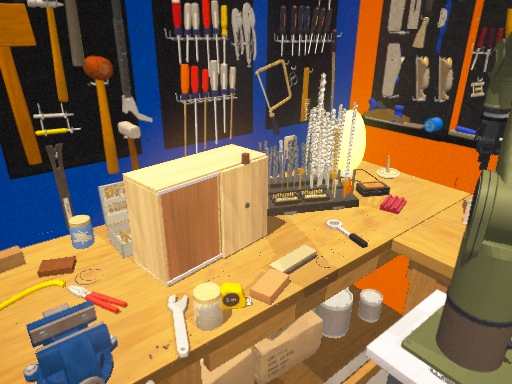

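View pics/top0.png

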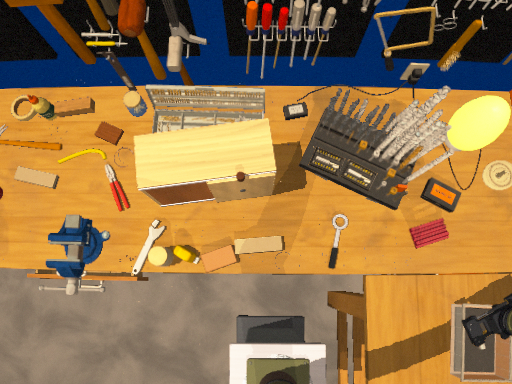

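The scene view shows the cabinet, with the knobbed door at (245,157) covering its right half, and the ring spanner at (345,232), ring to the upper left. The stone is at (293,259) and the jar at (207,305). In the top view the knob is at (240,177), the ring at (340,219), the handle at (333,255), the stone at (259,245) and the jar at (158,256).

```bash
python3 - <<'E'
from h import *
Z={n:np.load(f'pics/{n}0.npz') for n in('scene','top')}
C={n:cloud(n,Z[n]['T'],Z[n]['d']) for n in Z}
t=C['top'];im=Z['top']['im']
print('table z',np.median(t[225:240,180:230,2]),np.median(t[180:220,290:320,2]))
# cabinet roof: points with z in .27-.30 around
v,u=np.mgrid[:384,:512]
m=((t[...,2]>.27)&(t[...,2]<.30)&(u>120)&(u<290)&(v>110)&(v<215)).astype(np.uint8)
P=t[m>0]; rect=cv2.minAreaRect((P[:,:2]*1000).astype(np.float32)); print('roof',rect,cv2.boxPoints(rect).round(1).tolist(),np.median(P[:,2]))
m=((t[...,2]>.295)&(t[...,2]<.33)&(u>220)&(u<260)&(v>160)&(v<200)); print('knob top',m.sum(),t[m].mean(0),np.percentile(t[m],[5,95],axis=0))
s=C['scene']; v2,u2=np.mgrid[:384,:512]
m=((s[...,2]>.295)&(s[...,2]<.33)&(u2>230)&(u2<260)&(v2>140)&(v2<170)); print('knob scene',m.sum(),s[m].mean(0),np.percentile(s[m],[2,98],axis=0))
# face of cabinet from scene: vertical front, points
m=((s[...,2]>.05)&(s[...,2]<.25)&(u2>140)&(u2<215)&(v2>170)&(v2<280)); P=s[m]; 
for nm,(a,b,c,d) in {'left face':(170,205,190,260),'right door':(225,262,160,235)}.items():
    Q=s[c:d,a:b].reshape(-1,3);Q=Q[(Q[:,2]>.04)&(Q[:,2]<.27)]
    l=cv2.fitLine((Q[:,:2]).astype(np.float32),cv2.DIST_HUBER,0,.01,.01).ravel();print(nm,l,np.degrees(np.arctan2(l[1],l[0])))
# spanner
m=((t[...,2]>.006)&(t[...,2]<.04)&(u>322)&(u<355)&(v>205)&(v<275)); P=t[m];print('spanner z',np.percentile(P[:,2],[5,50,95]),m.sum())
# stone, jar
for nm,(a,b,c,d,z0,z1) in {'stone':(228,292,230,260,.012,.05),'jar':(140,175,238,272,.07,.13)}.items():
    Q=t[c:d,a:b].reshape(-1,3);Q=Q[(Q[:,2]>z0)&(Q[:,2]<z1)]
    print(nm,cv2.minAreaRect((Q[:,:2]*1000).astype(np.float32)),np.median(Q[:,2]))
print(ctrl.camera_info('top')['K'],ctrl.camera_info('wrist')['K'])
big=cv2.resize(im[195:285,300:370],None,fx=6,fy=6,interpolation=cv2.INTER_CUBIC)
w=np.load('pics/wrist0.npz')['im']
cv2.imwrite('pics/v1.png',np.hstack([cv2.resize(big,(300,384)),cv2.resize(w,(500,384))])[...,::-1])
E
```

```text
table z -9.383545537478e-05 4.181121593127557e-05
roof ((707.1832275390625, 226.87689208984375), (182.1820068359375, 401.1244201660156), 7.678872585296631) [[590.0999755859375, 413.5], [643.7000122070312, 15.899999618530273], [824.2999877929688, 40.29999923706055], [770.7000122070312, 437.79998779296875]] 0.28657106840266877
knob top 65 [0.63964382 0.11935527 0.3106686 ] [[0.6308002  0.11061549 0.2996629 ]
 [0.65001759 0.12971345 0.31478864]]
knob scene 65 [0.63624144 0.12137649 0.30617985] [[0.62999363 0.10836625 0.29531908]
 [0.64738536 0.12973691 0.31472827]]
left face [ 0.14145309 -0.98994493  0.6223116   0.3284989 ] -81.86806
right door [ 0.14048332 -0.99008304  0.6365986   0.12763347] -81.92418
spanner z [0.00648793 0.01287298 0.02015384] 365
stone ((465.2136535644531, 80.00814056396484), (67.4982681274414, 183.9970703125), 5.778170585632324) 0.025400844064303763
jar ((431.44952392578125, 392.41156005859375), (58.09456253051758, 62.700294494628906), 1.1386703252792358) 0.09085611928590642
[[406.28179268   0.         255.6981183 ]
 [  0.         406.28179268 192.58211317]
 [  0.           0.           1.        ]] [[281.70354446   0.         254.98408828]
 [  0.         281.70354446 191.35000551]
 [  0.           0.           1.        ]]
```

View pics/v1.png

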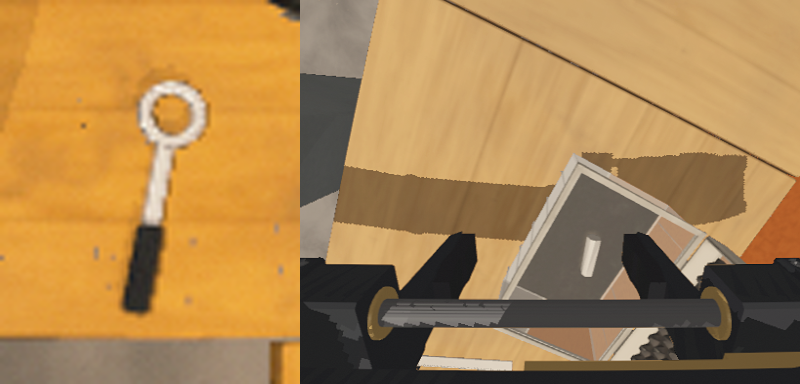

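The crop shows the spanner's ring at the top (170,113 in the 300-px panel) and the black handle below it. The wrist camera shows only the side cart under the open fingers.

The pendant can only yaw the tool, so I'll tilt the spanner by letting it pivot in the pads against the roof's front edge. First I'll measure the spanner and work out the first moves.

```bash
cat >> h.py <<'E'
def tri(n1,T1,p1,n2,T2,p2):
    a,b=T1[:3,3],T2[:3,3]; r=T1[:3,:3]@rays(n1,[p1])[0]; s=T2[:3,:3]@rays(n2,[p2])[0]
    r/=np.linalg.norm(r); s/=np.linalg.norm(s)
    k=np.linalg.lstsq(np.c_[r,-s],b-a,rcond=None)[0]; x,y=a+k[0]*r,b+k[1]*s
    return (x+y)/2,np.linalg.norm(x-y)
YAW=np.radians(8.08); O=np.array([.7172,.2281,0])
RC=R.from_rotvec([0,0,YAW]).as_matrix()
def c2w(p): return O+RC@np.array(p)
def w2c(p): return (np.array(p)-O)@RC
def delta(target,ang=None):
    "rows (cm, rad) from the present pose to TCP target, tool x at world angle ang (deg)"
    s=ctrl.get_state(); M=R.from_rotvec(s['eef_rot']).as_matrix()
    d=(M.T@(np.array(target)-s['tool_pos'])*100).round(2)
    a=np.degrees(np.arctan2(M[1,0],M[0,0]))
    return d,(None if ang is None else round(float(np.radians((a-ang+180)%360-180)),3)),a
E
python3 - <<'E'
from h import *
Z={n:np.load(f'pics/{n}0.npz') for n in('scene','top')}
roi={'top':(322,357,205,275),'scene':(320,372,212,252)}
res={}
for n,(a,b,c,d) in roi.items():
    im=Z[n]['im'][c:d,a:b]; hsv=cv2.cvtColor(im,cv2.COLOR_RGB2HSV)
    w=((hsv[...,1]<70)&(hsv[...,2]>130)).astype(np.uint8); k=(hsv[...,2]<75).astype(np.uint8)
    out=[]
    for m in (w,k):
        nn,lab,st,ce=cv2.connectedComponentsWithStats(m); i=1+np.argmax(st[1:,4]); out.append((lab==i,ce[i]+[a,c],st[i]))
    cs,h=cv2.findContours(out[0][0].astype(np.uint8),cv2.RETR_CCOMP,cv2.CHAIN_APPROX_NONE)
    hole=[cv2.moments(c) for c,hh in zip(cs,h[0]) if hh[3]>=0]
    hc=[(q['m10']/q['m00']+a,q['m01']/q['m00']+c,q['m00']) for q in hole if q['m00']>0]
    print(n,'white',out[0][1:],'black',out[1][1:],'hole',hc)
    hc=max(hc,key=lambda q:q[2]); res[n]=(np.array(hc[:2]),out[1][1])
Ts,Tt=Z['scene']['T'],Z['top']['T']
for i in (0,1): print(tri('scene',Ts,res['scene'][i],'top',Tt,res['top'][i]), [onplane(n,Z[n]['T'],[res[n][i]],[.006,.009][i])[0].round(4) for n in res])
e=onplane('top',Tt,[res['top'][0]],.006)[0]; g=onplane('top',Tt,[res['top'][1]],.012)[0]
v=e-g; print(np.linalg.norm(v[:2]),np.degrees(np.arctan2(v[1],v[0])))
# knob by two views
for n,(a,b,c,d) in {'top':(225,255,165,190),'scene':(235,255,145,170)}.items():
    im=Z[n]['im'][c:d,a:b]; k=(im.max(2)<110).astype(np.uint8); nn,lab,st,ce=cv2.connectedComponentsWithStats(k); i=1+np.argmax(st[1:,4]); print(n,st[i]+[a,c,0,0,0],ce[i]+[a,c]); res[n]=ce[i]+[a,c]
print('knob',tri('scene',Ts,res['scene'],'top',Tt,res['top']), 'pred',c2w([-.089,-.097,.298]))
k=c2w([-.089,-.097,.292]); print(delta(k,8.08),delta(k)[2])
E
```

```text
top white (array([338.45212766, 227.84042553]), array([ 10,   9,  16,  34, 188], dtype=int32)) black (array([332.74336283, 257.38053097]), array([  7,  43,   9,  20, 113], dtype=int32)) hole [(339.5274725274725, 221.3901098901099, 91.0)]
scene white (array([337.03333333, 226.2       ]), array([  7,   8,  23,  17, 150], dtype=int32)) black (array([357.80508475, 240.30508475]), array([ 29,  22,  18,  14, 118], dtype=int32)) hole [(333.5765765765766, 223.66666666666666, 18.5)]
(array([ 0.55685045, -0.21353213,  0.01053677]), np.float64(0.0007268695837288005)) [array([ 0.5572, -0.2147,  0.006 ]), array([ 0.5624, -0.2202,  0.006 ])]
(array([ 0.43254858, -0.18711882,  0.01022288]), np.float64(0.0007910822794420063)) [array([ 0.4329, -0.1871,  0.009 ]), array([ 0.4334, -0.1892,  0.009 ])]
0.12755984055723682 -12.732674130709341
top [238 176   7   6  21] [241.23809524 179.23809524]Traceback (most recent call last):
  File "<stdin>", line 22, in <module>
    return _wrapfunc(a, 'argmax', axis=axis, out=out, **kwds)
    return bound(*args, **kwds)
ValueError: attempt to get argmax of an empty sequence
```

```bash

python3 -m pendant '[{"jaw":8.8,"dz":-4,"yaw":0.1},{"jaw":8.8,"dz":-8,"yaw":0.2},{"jaw":8.8,"dz":-12,"yaw":0.28},{"jaw":8.8,"dz":-16,"yaw":0.28},{"jaw":8.8,"dz":-18,"yaw":0.28}]'
for i in 1; do python3 -m pendant '[{"dx":3,"dy":-3},{"dx":6,"dy":-6},{"dx":9,"dy":-9},{"dx":12,"dy":-12},{"dx":12,"dy":-15}]'; done
python3 - <<'E'
from h import *
print(delta(c2w([-.089,-.097,.292]),8.08))
E
```

```text
(array([ 63.57, -47.18,  -7.82]), 0.279, np.float64(24.05965971563106))validation failed for argument at $[0]...
validation failed for argument at $[0]...
```

```bash

python3 -m pendant '[{"jaw":8.8,"dx":0,"dy":0,"dz":-4,"yaw":0.1},{"jaw":8.8,"dx":0,"dy":0,"dz":-8,"yaw":0.2},{"jaw":8.8,"dx":0,"dy":0,"dz":-12,"yaw":0.28},{"jaw":8.8,"dx":0,"dy":0,"dz":-16,"yaw":0.28},{"jaw":8.8,"dx":0,"dy":0,"dz":-18,"yaw":0.28}]'
python3 - <<'E'
from h import *
print(delta(c2w([-.089,-.097,.292]),8.08))
E
```

```text
time_s: 0.57
tool_pos: [0.2556, -0.572, 0.3992]
eef_rot: [3.127, 0.218, 0.005]
ft_force: [-0.3, -1.0, -0.5]
finger_gap: 0.0884
grip_force: 0.0
(array([ 47.92, -63.18,  10.39]), -0.002, np.float64(7.9908196269723435))
```

```bash

python3 -m pendant '[{"jaw":8.8,"dx":2.4,"dy":-3,"dz":0,"yaw":0},{"jaw":8.8,"dx":4.8,"dy":-6,"dz":0,"yaw":0},{"jaw":8.8,"dx":7.2,"dy":-9,"dz":0,"yaw":0},{"jaw":8.8,"dx":9.6,"dy":-12,"dz":0,"yaw":0},{"jaw":8.8,"dx":12,"dy":-15,"dz":0,"yaw":0}]'
python3 -m pendant '[{"jaw":8.8,"dx":2.4,"dy":-3,"dz":0,"yaw":0},{"jaw":8.8,"dx":4.8,"dy":-6,"dz":0,"yaw":0},{"jaw":8.8,"dx":7.2,"dy":-9,"dz":0,"yaw":0},{"jaw":8.8,"dx":9.6,"dy":-12,"dz":0,"yaw":0},{"jaw":8.8,"dx":12,"dy":-15,"dz":0,"yaw":0}]' >/dev/null
python3 -m pendant '[{"jaw":8.8,"dx":2.4,"dy":-3,"dz":0,"yaw":0},{"jaw":8.8,"dx":4.8,"dy":-6,"dz":0,"yaw":0},{"jaw":8.8,"dx":7.2,"dy":-9,"dz":0,"yaw":0},{"jaw":8.8,"dx":9.6,"dy":-12,"dz":0,"yaw":0},{"jaw":8.8,"dx":12,"dy":-15,"dz":0,"yaw":0}]'
python3 - <<'E'
from h import *
print(delta(c2w([-.089,-.097,.292]),8.08))
E
```

```text
time_s: 0.98
tool_pos: [0.353, -0.4036, 0.3937]
eef_rot: [-3.134, -0.219, 0.0]
ft_force: [1.1, -0.0, -0.6]
finger_gap: 0.0879
grip_force: 0.0
time_s: 1.82
tool_pos: [0.5489, -0.0733, 0.3936]
eef_rot: [3.134, 0.219, -0.001]
ft_force: [0.7, -0.2, 0.3]
finger_gap: 0.0883
grip_force: 0.0
(array([ 11.98, -17.79,  10.15]), -0.001, np.float64(8.006533642618272))
```

```bash

python3 -m pendant '[{"jaw":8.8,"dx":2.4,"dy":-3.7,"dz":0,"yaw":0},{"jaw":8.8,"dx":5,"dy":-7.4,"dz":0,"yaw":0},{"jaw":8.8,"dx":7.5,"dy":-11,"dz":0,"yaw":0},{"jaw":8.8,"dx":10,"dy":-14.5,"dz":0,"yaw":0},{"jaw":8.8,"dx":11.5,"dy":-17,"dz":0,"yaw":0}]'
python3 - <<'E'
from h import *
im,d,T=shot('wrist','wk.png')
print(delta(c2w([-.089,-.097,.292]),8.08))
t=np.load('pics/top0.npz')['im'];
P=w2c(cloud('wrist',T,d)); m=(P[...,2]>.300)&(P[...,2]<.325)&(abs(P[...,0]+.089)<.05)&(abs(P[...,1]+.097)<.05)
print(m.sum(),np.percentile(P[m],[2,50,98],axis=0).round(4))
v,u=np.nonzero(m);print(u.min(),u.max(),v.min(),v.max())
m=(P[...,2]>.28)&(P[...,2]<.295); print('roof',np.percentile(P[m],[1,50,99],axis=0).round(4))
E
```

```text
time_s: 2.23
tool_pos: [0.6393, 0.1116, 0.3933]
eef_rot: [3.134, 0.22, -0.001]
ft_force: [0.9, 0.2, -0.4]
finger_gap: 0.0882
grip_force: 0.0
(array([ 0.23,  0.4 , 10.  ]), 0.01, np.float64(8.681103952686685))
525 [[-0.0987 -0.1067  0.3018]
 [-0.0872 -0.0964  0.3128]
 [-0.0778 -0.0861  0.3144]]
236 260 170 196
roof [[-0.0899 -0.1961  0.2815]
 [-0.0014 -0.0353  0.2871]
 [ 0.0671  0.1411  0.2889]]
```

View pics/wk.png

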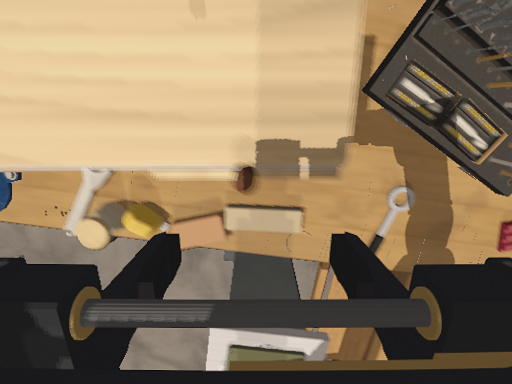

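The wrist view shows the knob at (246,178), centred at cabinet (-88,-97) with its top at 313 mm, which matches the estimate. I'll descend on it and pinch.

```bash

python3 -m pendant '[{"jaw":8.8,"dx":0.3,"dy":-0.3,"dz":2,"yaw":0},{"jaw":8.8,"dx":0.4,"dy":-0.5,"dz":4,"yaw":0},{"jaw":8.8,"dx":0.4,"dy":-0.5,"dz":6,"yaw":0},{"jaw":7,"dx":0.4,"dy":-0.5,"dz":8,"yaw":0},{"jaw":6,"dx":0.4,"dy":-0.5,"dz":8,"yaw":0}]'
python3 - <<'E'
from h import *
print(delta(c2w([-.088,-.0965,.293]),8.08))
E
```

```text
time_s: 2.7
tool_pos: [0.6391, 0.1138, 0.3092]
eef_rot: [3.132, 0.22, -0.014]
ft_force: [0.2, -0.1, -0.4]
finger_gap: 0.0767
grip_force: 0.0
(array([ 0.55, -0.57,  1.61]), -0.001, np.float64(8.037802512987573))
```

```bash

python3 -m pendant '[{"jaw":6,"dx":0.5,"dy":-0.5,"dz":1.6,"yaw":0},{"jaw":5,"dx":0.5,"dy":-0.5,"dz":1.6,"yaw":0},{"jaw":3,"dx":0.5,"dy":-0.5,"dz":1.6,"yaw":0},{"jaw":1,"dx":0.5,"dy":-0.5,"dz":1.6,"yaw":0},{"jaw":1,"dx":0.5,"dy":-0.5,"dz":1.6,"yaw":0}]'
python3 -m pendant '[{"jaw":1,"dx":0,"dy":0,"dz":0,"yaw":0},{"jaw":1,"dx":0,"dy":0,"dz":0,"yaw":0},{"jaw":1,"dx":0,"dy":0,"dz":0,"yaw":0},{"jaw":1,"dx":0,"dy":0,"dz":0,"yaw":0},{"jaw":1,"dx":0,"dy":0,"dz":0,"yaw":0}]'
python3 - <<'E'
from h import *
print(delta(c2w([-.088,-.0965+.19,.293]),8.08))
E
```

```text
time_s: 3.12
tool_pos: [0.6467, 0.1204, 0.2992]
eef_rot: [-3.134, -0.219, -0.003]
ft_force: [-0.3, 0.0, -0.3]
finger_gap: 0.0435
grip_force: 0.0
time_s: 3.53
tool_pos: [0.6462, 0.1205, 0.2979]
eef_rot: [3.134, 0.219, 0.0]
ft_force: [-0.1, 0.8, 0.2]
finger_gap: 0.0112
grip_force: 0.0
(array([ -0.28, -19.  ,   0.49]), -0.001, np.float64(8.010450393934535))
```

```bash

python3 - <<'E'
from h import *
im,d,T=shot('wrist'); s,sd,Ts=shot('scene')
cv2.imwrite('pics/v2.png',np.hstack([cv2.resize(im[100:300,130:380],(400,320)),cv2.resize(s[60:220,160:360],(400,320))])[...,::-1])
st=ctrl.get_state();print(st['finger_gap'],st['grip_force'],w2c(st['tool_pos']))
P=w2c(cloud('top',*[shot('top')[k] for k in(2,1)])); 
E
```

```text
0.010061994814225938 0.0 [-0.08538383 -0.09650935  0.29781607]
```

View pics/v2.png

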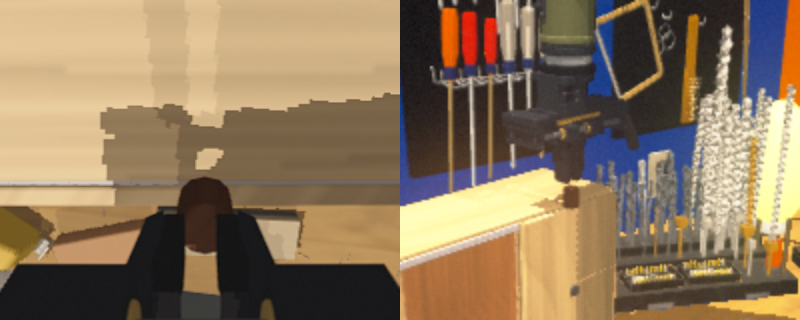

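The wrist crop shows the knob (205,215) with the fingers closed over it on its near side. The scene crop shows the fingertips ending just above the knob (570,190). Next I'll measure the fingertips against the knob in the depth images.

```bash

python3 - <<'E'
from h import *
for n in('scene','wrist','top'):
    im,d,T=shot(n); P=w2c(cloud(n,T,d)); 
    b=(abs(P[...,0]+.088)<.04)&(abs(P[...,1]+.0965)<.04)&(P[...,2]>.29)&(d>0)
    for z in np.arange(.29,.36,.008):
        m=b&(P[...,2]>=z)&(P[...,2]<z+.008)
        if m.sum()>3: print(n,round(z,3),m.sum(),'x',np.percentile(P[m][:,0],[5,95]).round(3),'y',np.percentile(P[m][:,1],[5,95]).round(3),'rgb',np.median(im[m],0))
print(ctrl.camera_info('wrist')['mount'],ctrl.get_state()['time_s'])
E
```

```text
scene 0.29 20 x [-0.102 -0.088] y [-0.104 -0.088] rgb [108.   72.   47.5]
scene 0.298 22 x [-0.101 -0.088] y [-0.104 -0.088] rgb [106.  70.  46.]
scene 0.306 25 x [-0.101 -0.082] y [-0.105 -0.087] rgb [109.  72.  48.]
scene 0.314 10 x [-0.101 -0.085] y [-0.104 -0.089] rgb [119.   79.5  53. ]
scene 0.322 24 x [-0.097 -0.078] y [-0.112 -0.079] rgb [84. 65. 54.]
scene 0.33 38 x [-0.097 -0.079] y [-0.113 -0.077] rgb [83.  65.5 57.5]
scene 0.338 40 x [-0.097 -0.082] y [-0.115 -0.077] rgb [78.5 62.  53. ]
scene 0.346 41 x [-0.096 -0.08 ] y [-0.113 -0.076] rgb [79. 61. 53.]
scene 0.354 46 x [-0.097 -0.077] y [-0.115 -0.075] rgb [74.  59.  51.5]
wrist 0.29 158 x [-0.086 -0.077] y [-0.107 -0.086] rgb [45. 28. 21.]
wrist 0.298 172 x [-0.084 -0.077] y [-0.106 -0.087] rgb [45. 29. 21.]
wrist 0.306 679 x [-0.098 -0.078] y [-0.103 -0.09 ] rgb [60. 38. 27.]
wrist 0.314 26 x [-0.096 -0.082] y [-0.1   -0.092] rgb [61.5 38.5 27. ]
wrist 0.322 283 x [-0.091 -0.075] y [-0.111 -0.08 ] rgb [22. 22. 23.]
wrist 0.33 376 x [-0.077 -0.075] y [-0.113 -0.078] rgb [23. 22. 23.]
wrist 0.338 622 x [-0.09  -0.075] y [-0.113 -0.078] rgb [23. 22. 23.]
wrist 0.346 569 x [-0.079 -0.075] y [-0.114 -0.077] rgb [23. 22. 23.]
wrist 0.354 553 x [-0.078 -0.075] y [-0.112 -0.079] rgb [23. 22. 23.]
[[-7.82461994e-04 -9.45910794e-01 -3.24425891e-01  8.40562830e-02]
 [ 9.99997935e-01 -1.31602032e-04 -2.02812603e-03 -8.88229147e-04]
 [ 1.87573120e-03 -3.24426807e-01  9.45908943e-01 -1.70884951e-01]
 [ 0.00000000e+00  0.00000000e+00  0.00000000e+00  1.00000000e+00]] 3.8833
```

```bash

python3 - <<'E'
from h import *
M=np.array(ctrl.camera_info('wrist')['mount'])
def tips(d,im):
    P=cloud('wrist',M,d); b=(abs(P[...,0])<.03)&(abs(P[...,1])<.07)&(d>0)&(im.max(2)<60)&(P[...,2]<.03)
    for sgn in(1,-1):
        q=P[b&(P[...,1]*sgn>0)]; top=q[q[:,2]>np.percentile(q[:,2],99)-.006]
        print(sgn,'zmax',np.percentile(q[:,2],[50,90,99,100]).round(4),'tip y',top[:,1].min().round(4),top[:,1].max().round(4),'x',top[:,0].min().round(4),top[:,0].max().round(4))
for f in('wrist0','wk'):
    z=np.load(f'pics/{f}.npz'); tips(z['d'],z['im'])
im,d,T=shot('wrist'); tips(d,im)
E
python3 -m pendant '[{"jaw":4,"dx":0,"dy":0,"dz":0,"yaw":0},{"jaw":5,"dx":0,"dy":0,"dz":0,"yaw":0},{"jaw":5,"dx":0,"dy":0,"dz":0,"yaw":0},{"jaw":5,"dx":0,"dy":0,"dz":0,"yaw":0},{"jaw":5,"dx":0,"dy":0,"dz":0,"yaw":0}]'
python3 - <<'E'
from h import *
s=ctrl.get_state();print(s['tool_pos'],s['finger_gap'],ctrl.grip_point_offset)
im,d,T=shot('scene'); P=w2c(cloud('scene',T,d))
for y0,y1 in((-.14,-.115),(-.085,-.05)):
    m=(abs(P[...,0]+.088)<.05)&(P[...,1]>y0)&(P[...,1]<y1)&(P[...,2]>.295)&(im.max(2)<110)
    print(m.sum(),np.percentile(P[m][:,2],[0,1,5]))
E
```

```text
1 zmax [-0.1109 -0.0509 -0.0296 -0.0244] tip y 0.0423 0.0563 x -0.0087 0.0103
-1 zmax [-0.1122 -0.0532 -0.0304 -0.025 ] tip y -0.0587 -0.0445 x -0.0082 0.0103
1 zmax [-0.1063 -0.0586 -0.0307 -0.024 ] tip y 0.0422 0.056 x -0.0095 0.0105
-1 zmax [-0.1075 -0.0575 -0.0311 -0.0251] tip y -0.0593 -0.0446 x -0.0091 0.0105
1 zmax [-0.1121 -0.0584 -0.0033  0.0118] tip y 0.0 0.0121 x -0.0035 0.0083
-1 zmax [-0.1127 -0.0585 -0.0047  0.0108] tip y -0.0116 -0.0006 x -0.0037 0.0082
time_s: 4.35
tool_pos: [0.6462, 0.1205, 0.2978]
eef_rot: [3.134, 0.219, 0.0]
ft_force: [0.0, 0.7, 0.4]
finger_gap: 0.041
grip_force: 0.0
[0.64624261 0.12054468 0.29783562] 0.04102260649014845 0.0187
410 [0.32403224 0.32653526 0.33261643]
2039 [0.32594876 0.33618661 0.3661238 ]
```

The real fingertips sit about 24 mm behind the reported TCP; both cameras agree, and the x/y offsets are about zero. I'll lower the tool accordingly, watching the force.

```bash

python3 -m pendant '[{"jaw":5,"dx":-0.2,"dy":0,"dz":1,"yaw":0},{"jaw":5,"dx":-0.3,"dy":0,"dz":2,"yaw":0},{"jaw":5,"dx":-0.3,"dy":0,"dz":2.7,"yaw":0},{"jaw":4,"dx":-0.3,"dy":0,"dz":3,"yaw":0},{"jaw":3,"dx":-0.3,"dy":0,"dz":3,"yaw":0}]'
python3 -m pendant '[{"jaw":1,"dx":0,"dy":0,"dz":0,"yaw":0},{"jaw":1,"dx":0,"dy":0,"dz":0,"yaw":0},{"jaw":1,"dx":0,"dy":0,"dz":0,"yaw":0},{"jaw":1,"dx":0,"dy":0,"dz":0,"yaw":0},{"jaw":1,"dx":0,"dy":0,"dz":0,"yaw":0}]'
```

```text
time_s: 4.82
tool_pos: [0.6427, 0.1199, 0.2666]
eef_rot: [3.133, 0.22, -0.003]
ft_force: [-0.6, -0.8, 0.1]
finger_gap: 0.0386
grip_force: 0.0
time_s: 5.23
tool_pos: [0.6436, 0.1198, 0.2681]
eef_rot: [3.134, 0.219, 0.001]
ft_force: [0.7, -0.5, -0.4]
finger_gap: 0.0233
grip_force: 30.0
```

Knob gripped (23 mm, 30 N). Next I'll slide the door 190 mm towards the tool's -y.

```bash

python3 -m pendant '[{"jaw":1,"dx":0,"dy":-2,"dz":0,"yaw":0},{"jaw":1,"dx":0,"dy":-4,"dz":0,"yaw":0},{"jaw":1,"dx":0,"dy":-6,"dz":0,"yaw":0},{"jaw":1,"dx":0,"dy":-8,"dz":0,"yaw":0},{"jaw":1,"dx":0,"dy":-10,"dz":0,"yaw":0}]'
python3 -m pendant '[{"jaw":1,"dx":0,"dy":-2,"dz":0,"yaw":0},{"jaw":1,"dx":0,"dy":-4,"dz":0,"yaw":0},{"jaw":1,"dx":0,"dy":-6,"dz":0,"yaw":0},{"jaw":1,"dx":0,"dy":-8,"dz":0,"yaw":0},{"jaw":1,"dx":0,"dy":-9,"dz":0,"yaw":0}]'
python3 -m pendant '[{"jaw":1,"dx":0,"dy":-0.1,"dz":0,"yaw":0},{"jaw":1,"dx":0,"dy":-0.1,"dz":0,"yaw":0},{"jaw":1,"dx":0,"dy":-0.1,"dz":0,"yaw":0},{"jaw":1,"dx":0,"dy":-0.1,"dz":0,"yaw":0},{"jaw":1,"dx":0,"dy":-0.1,"dz":0,"yaw":0}]'
python3 -c "
from h import *
print(w2c(ctrl.get_state()['tool_pos']))"
```

```text
time_s: 5.65
tool_pos: [0.6296, 0.2188, 0.2681]
eef_rot: [3.132, 0.217, 0.001]
ft_force: [1.2, -2.6, 0.8]
finger_gap: 0.0233
grip_force: 30.0
time_s: 6.07
tool_pos: [0.6176, 0.303, 0.2681]
eef_rot: [3.122, 0.217, -0.0]
ft_force: [-0.9, -24.0, 8.4]
finger_gap: 0.0234
grip_force: 30.1
time_s: 6.48
tool_pos: [0.6176, 0.3029, 0.268]
eef_rot: [3.125, 0.212, -0.001]
ft_force: [-1.9, -9.3, 4.2]
finger_gap: 0.0234
grip_force: 30.0
[-0.08813065  0.08801126  0.26804008]
```

```bash

python3 - <<'E'
from h import *
im,d,T=shot('scene','s2.png'); P=w2c(cloud('scene',T,d))
# door face edges: x near -.094
for z in(.05,.1,.15,.2,.25):
    m=(abs(P[...,0]+.094)<.005)&(abs(P[...,2]-z)<.012)&(d>0)&(abs(P[...,1])<.25); 
    if m.sum(): print(z,'door y',np.percentile(P[m][:,1],[0,1,50,99,100]).round(4),m.sum())
# cabinet side: roof
m=(abs(P[...,2]-.287)<.004)&(abs(P[...,0])<.07)&(abs(P[...,1])<.25); print('roof y',np.percentile(P[m][:,1],[0,1,99,100]))
m=(abs(P[...,0]+.08)<.004)&(P[...,2]<.27)&(P[...,2]>.02)&(abs(P[...,1])<.25);print('front y',np.percentile(P[m][:,1],[0,1,99,100]))
z=np.load('pics/scene0.npz');P=w2c(cloud('scene',z['T'],z['d']))
for zz in(.1,.15,.2,.25):
    m=(abs(P[...,0]+.094)<.005)&(abs(P[...,2]-zz)<.012)&(abs(P[...,1])<.25); 
    print('start',zz,np.percentile(P[m][:,1],[0,1,50,99,100]).round(4),m.sum())
m=(abs(P[...,2]-.287)<.004)&(abs(P[...,0])<.07)&(abs(P[...,1])<.25); print('roof y',np.percentile(P[m][:,1],[0,1,99,100]))
E
```

```text
0.05 door y [-0.0095 -0.0072  0.0983  0.1846  0.186 ] 415
0.1 door y [-0.0119 -0.0082  0.0976  0.1852  0.1859] 434
0.15 door y [-0.0095 -0.0082  0.1018  0.1857  0.1866] 455
0.2 door y [-0.0127 -0.0084  0.0979  0.1852  0.1865] 497
0.25 door y [-0.0085 -0.0065  0.0998  0.185   0.1863] 516
roof y [-0.2038895  -0.19573529  0.19777436  0.19893971]
front y [-0.20444071 -0.20135894  0.19795931  0.1990522 ]
start 0.1 [-0.1972 -0.1934 -0.0853 -0.0011  0.0012] 305
start 0.15 [-0.199  -0.196  -0.0884 -0.001   0.0006] 331
start 0.2 [-1.940e-01 -1.919e-01 -8.460e-02 -1.200e-03 -1.000e-04] 350
start 0.25 [-0.1987 -0.193  -0.0859 -0.0003  0.0007] 368
roof y [-0.20236262 -0.1950493   0.19735791  0.20001015]
```

View pics/s2.png

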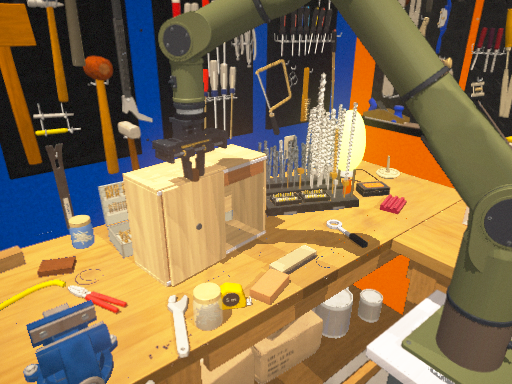

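The scene view shows the door at (197,225) now covering the left half, the right bay open, and the gripper still on the knob at (195,160). By measured edges the travel is about 186 mm, so it's still a few mm short. I'll push a little more.

```bash

python3 -m pendant '[{"jaw":1,"dx":0,"dy":-0.1,"dz":0,"yaw":0},{"jaw":1,"dx":0,"dy":-0.2,"dz":0,"yaw":0},{"jaw":1,"dx":0,"dy":-0.3,"dz":0,"yaw":0},{"jaw":1,"dx":0,"dy":-0.4,"dz":0,"yaw":0},{"jaw":1,"dx":0,"dy":-0.5,"dz":0,"yaw":0}]'
python3 -c "
from h import *
s=ctrl.get_state();print(w2c(s['tool_pos']),s['joint_pos'].round(3),s['moment'])"
```

```text
time_s: 6.95
tool_pos: [0.6176, 0.3027, 0.268]
eef_rot: [3.118, 0.207, -0.003]
ft_force: [-2.7, -20.1, 7.9]
finger_gap: 0.0232
grip_force: 30.2
[-0.08813204  0.08788006  0.2680142 ] [-0.424  0.739 -0.223  1.269  0.178  1.162 -2.101] [-3.71271183  0.6065774   0.05000193]
```

```bash

python3 -m pendant '[{"jaw":3,"dx":0,"dy":0.5,"dz":0,"yaw":0},{"jaw":4,"dx":0,"dy":0.5,"dz":0,"yaw":0},{"jaw":5,"dx":0,"dy":0.5,"dz":0,"yaw":0},{"jaw":5,"dx":0,"dy":0.5,"dz":0,"yaw":0},{"jaw":5,"dx":0,"dy":0.5,"dz":0,"yaw":0}]'
python3 -c "
from h import *
s=ctrl.get_state();print(w2c(s['tool_pos']))"
python3 -m pendant '[{"jaw":5,"dx":0,"dy":-0.3,"dz":0,"yaw":0},{"jaw":5,"dx":0,"dy":-0.6,"dz":0,"yaw":0},{"jaw":5,"dx":0,"dy":-0.9,"dz":0,"yaw":0},{"jaw":5,"dx":0,"dy":-1.2,"dz":0,"yaw":0},{"jaw":5,"dx":0,"dy":-1.6,"dz":0,"yaw":0}]'
python3 -c "
from h import *
s=ctrl.get_state();print(w2c(s['tool_pos']))
im,d,T=shot('scene'); P=w2c(cloud('scene',T,d))
m=(abs(P[...,0]+.094)<.005)&(abs(P[...,2]-.15)<.06)&(d>0)&(abs(P[...,1])<.25); print('door y',np.percentile(P[m][:,1],[0,1,50,99,100]).round(4))
"
```

```text
time_s: 7.37
tool_pos: [0.6162, 0.3107, 0.2678]
eef_rot: [-3.132, -0.222, 0.0]
ft_force: [-0.2, -0.4, 0.2]
finger_gap: 0.0496
grip_force: 0.0
[-0.08840854  0.09602507  0.267826  ]
time_s: 7.78
tool_pos: [0.6158, 0.3159, 0.2673]
eef_rot: [3.119, 0.21, -0.003]
ft_force: [-2.1, -20.1, 4.8]
finger_gap: 0.0501
grip_force: 9.8
[-0.08807408  0.10118068  0.26726627]
door y [-0.0118 -0.0071  0.0986  0.1853  0.1881]
```

```bash

python3 -m pendant '[{"jaw":5,"dx":0,"dy":-0.2,"dz":0,"yaw":0},{"jaw":5,"dx":0,"dy":-0.4,"dz":0,"yaw":0},{"jaw":5,"dx":0,"dy":-0.6,"dz":0,"yaw":0},{"jaw":5,"dx":0,"dy":-0.7,"dz":0,"yaw":0},{"jaw":5,"dx":0,"dy":-0.7,"dz":0,"yaw":0}]'
python3 - <<'E'
from h import *
s=ctrl.get_state();print(w2c(s['tool_pos']))
im,d,T=shot('wrist'); s,sd,Ts=shot('scene')
cv2.imwrite('pics/v3.png',np.hstack([cv2.resize(im,(400,400)),cv2.resize(s[130:300,110:280],(400,400))])[...,::-1])
E
```

```text
time_s: 8.25
tool_pos: [0.6159, 0.3157, 0.267]
eef_rot: [3.109, 0.201, -0.005]
ft_force: [-2.0, -24.9, 6.9]
finger_gap: 0.0504
grip_force: 12.1
[-0.08800586  0.10098068  0.26698325]
```

View pics/v3.png

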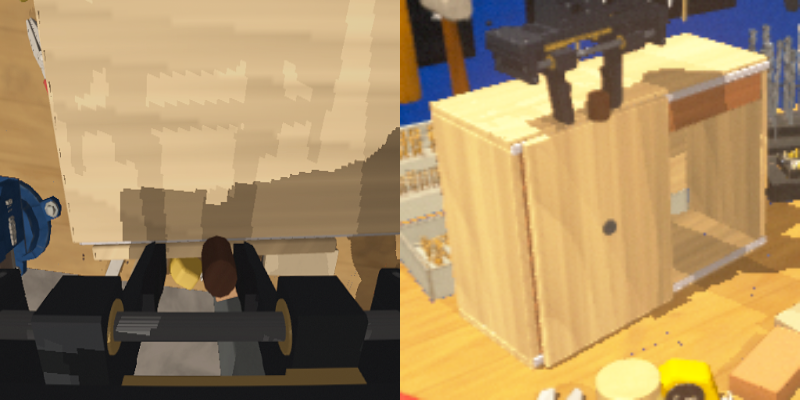

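The door now stands against the white end stops of its rails (crop at 535,360), so it's fully open. The brown lintel spans the top of the open bay at (715,95). Next I'll lift off and go to the spanner.

```bash

python3 -m pendant '[{"jaw":6,"dx":0,"dy":1,"dz":0,"yaw":0},{"jaw":7,"dx":0,"dy":1.8,"dz":-1,"yaw":0},{"jaw":8,"dx":0,"dy":1.8,"dz":-4,"yaw":0},{"jaw":8,"dx":0,"dy":1.8,"dz":-7,"yaw":0},{"jaw":8,"dx":0,"dy":1.8,"dz":-9,"yaw":0}]' >/dev/null
python3 -m pendant '[{"jaw":8,"dx":-1.8,"dy":3,"dz":0,"yaw":0},{"jaw":8,"dx":-3.6,"dy":6,"dz":0,"yaw":0},{"jaw":8,"dx":-5.4,"dy":9,"dz":0,"yaw":0},{"jaw":8,"dx":-7.2,"dy":12,"dz":0,"yaw":0},{"jaw":8,"dx":-9,"dy":15,"dz":0,"yaw":0}]'
python3 -m pendant '[{"jaw":8,"dx":-1.8,"dy":3,"dz":0,"yaw":0},{"jaw":8,"dx":-3.6,"dy":6,"dz":0,"yaw":0},{"jaw":8,"dx":-5.4,"dy":9,"dz":0,"yaw":0},{"jaw":8,"dx":-7.2,"dy":12,"dz":0,"yaw":0},{"jaw":8,"dx":-9,"dy":15,"dz":0,"yaw":0}]'
python3 -m pendant '[{"jaw":8,"dx":-1.4,"dy":3,"dz":1,"yaw":0.07},{"jaw":8,"dx":-2.8,"dy":6,"dz":3,"yaw":0.14},{"jaw":8,"dx":-4.2,"dy":9,"dz":6,"yaw":0.22},{"jaw":8,"dx":-5.6,"dy":12,"dz":9,"yaw":0.29},{"jaw":8,"dx":-7,"dy":13,"dz":12,"yaw":0.36}]'
python3 - <<'E'
from h import *
im,d,T=shot('wrist','w3.png')
hsv=cv2.cvtColor(im,cv2.COLOR_RGB2HSV); P=cloud('wrist',T,d)
near=(np.hypot(P[...,0]-.49,P[...,1]+.2)<.13)&(abs(P[...,2])<.04)
w=(near&(hsv[...,1]<70)&(hsv[...,2]>130)).astype(np.uint8)
cs,h=cv2.findContours(w,cv2.RETR_CCOMP,cv2.CHAIN_APPROX_NONE)
for c,hh in zip(cs,h[0]):
    if hh[3]>=0 and cv2.contourArea(c)>30:
        q=cv2.moments(c); p=[q['m10']/q['m00'],q['m01']/q['m00']]; print('hole',p,onplane('wrist',T,[p],.006))
hi=near&(P[...,2]>.005); print('spanner z',np.percentile(P[hi][:,2],[50,95]))
b=near&(P[...,2]>.011)&(hsv[...,2]<80); print('handle top',np.median(P[b],0),cv2.minAreaRect((P[b][:,:2]*1000).astype(np.float32)))
print(delta([.4105,-.183,-.02],-12.7))
E
```

```text
time_s: 9.18
tool_pos: [0.547, 0.1536, 0.3588]
eef_rot: [-3.132, -0.223, -0.003]
ft_force: [-0.3, 1.4, -0.8]
finger_gap: 0.08
grip_force: 0.0
time_s: 9.6
tool_pos: [0.4794, -0.0077, 0.3589]
eef_rot: [-3.132, -0.223, -0.004]
ft_force: [-0.2, -0.2, 0.3]
finger_gap: 0.0801
grip_force: 0.0
time_s: 10.02
tool_pos: [0.4309, -0.1492, 0.2387]
eef_rot: [3.12, -0.353, 0.012]
ft_force: [0.8, 0.2, -1.3]
finger_gap: 0.08
grip_force: 0.0
hole [284.6725025746653, 53.73154823206316] [[ 0.55560472 -0.21644466  0.006     ]]
spanner z [0.01198829 0.01868639]
handle top [ 0.43383451 -0.18718534  0.01794001] ((433.3415832519531, -187.2764892578125), (16.243934631347656, 68.06792449951172), 77.34222412109375)
(array([-0.13,  3.38, 25.27]), -0.011, np.float64(-13.35352751452682))
```

View pics/w3.png

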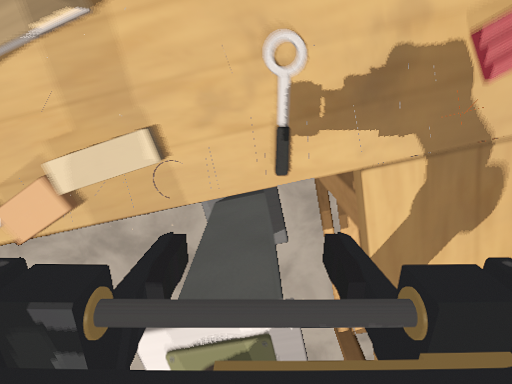

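The wrist view shows the ring at (285,54) and the handle at (282,150). The handle's centre is (0.4335,-0.187), its top is at 18 mm, and the axis angle is -12.7°. I'll descend on the handle's rear part.

```bash

python3 -m pendant '[{"jaw":7,"dx":-0.1,"dy":1.6,"dz":3,"yaw":-0.01},{"jaw":6,"dx":-0.1,"dy":3.3,"dz":6,"yaw":-0.01},{"jaw":5,"dx":-0.1,"dy":3.3,"dz":10,"yaw":-0.01},{"jaw":5,"dx":-0.1,"dy":3.3,"dz":14,"yaw":-0.01},{"jaw":5,"dx":-0.1,"dy":3.3,"dz":17.5,"yaw":-0.01}]'
python3 - <<'E'
from h import *
print(delta([.4116,-.1823,-.02],-12.66))
E
```

```text
time_s: 10.48
tool_pos: [0.4221, -0.1777, 0.0616]
eef_rot: [-3.123, 0.328, -0.005]
ft_force: [1.2, -0.6, 0.9]
finger_gap: 0.0506
grip_force: 0.0
(array([-0.96,  0.68,  8.15]), 0.012, np.float64(-11.975600193045205))
```

```bash

python3 -m pendant '[{"jaw":5,"dx":-0.5,"dy":0.4,"dz":2,"yaw":0.01},{"jaw":5,"dx":-0.8,"dy":0.6,"dz":4,"yaw":0.01},{"jaw":5,"dx":-0.8,"dy":0.6,"dz":5,"yaw":0.01},{"jaw":5,"dx":-0.8,"dy":0.6,"dz":5,"yaw":0.01},{"jaw":5,"dx":-0.8,"dy":0.6,"dz":5,"yaw":0.01}]'
python3 - <<'E'
from h import *
print(delta([.4116,-.1823,-.02],-12.66))
E
```

```text
time_s: 10.9
tool_pos: [0.4125, -0.182, 0.0131]
eef_rot: [-3.122, 0.343, -0.002]
ft_force: [0.0, 0.9, 0.3]
finger_gap: 0.0496
grip_force: 0.0
(array([-0.09,  0.05,  3.31]), 0.002, np.float64(-12.541581206804805))
```

```bash

python3 -m pendant '[{"jaw":5,"dx":0,"dy":0,"dz":1,"yaw":0},{"jaw":5,"dx":0,"dy":0,"dz":2,"yaw":0},{"jaw":5,"dx":0,"dy":0,"dz":3,"yaw":0},{"jaw":5,"dx":0,"dy":0,"dz":3.3,"yaw":0},{"jaw":4,"dx":0,"dy":0,"dz":3.3,"yaw":0}]'
python3 -m pendant '[{"jaw":1,"dx":0,"dy":0,"dz":0,"yaw":0},{"jaw":1,"dx":0,"dy":0,"dz":0,"yaw":0},{"jaw":1,"dx":0,"dy":0,"dz":0,"yaw":0},{"jaw":1,"dx":0,"dy":0,"dz":0,"yaw":0},{"jaw":1,"dx":0,"dy":0,"dz":0,"yaw":0}]'
python3 -m pendant '[{"jaw":1,"dx":0,"dy":0,"dz":-1,"yaw":0},{"jaw":1,"dx":0,"dy":0,"dz":-3,"yaw":0},{"jaw":1,"dx":0,"dy":0,"dz":-5,"yaw":0},{"jaw":1,"dx":0,"dy":0,"dz":-8,"yaw":0},{"jaw":1,"dx":0,"dy":0,"dz":-10,"yaw":0}]'
cat >> h.py <<'E'
def spanner(verbose=True):
    "eye and axis of the held spanner in the tool frame, from wrist depth: bright ring/shank points ahead of the fingers"
    M=np.array(ctrl.camera_info('wrist')['mount']); st=ctrl.get_state(); im,d=ctrl.capture('wrist')
    hsv=cv2.cvtColor(im,cv2.COLOR_RGB2HSV); P=cloud('wrist',M,d)
    b=(abs(P[...,1])<.045)&(P[...,0]>.02)&(P[...,0]<.2)&(d>0)&(hsv[...,1]<70)&(hsv[...,2]>60)&(P[...,2]<.09)&(P[...,2]>-.2)
    n,lab,s,c=cv2.connectedComponentsWithStats(b.astype(np.uint8)); i=1+np.argmax(s[1:,4]); b=lab==i
    cs,h=cv2.findContours(b.astype(np.uint8),cv2.RETR_CCOMP,cv2.CHAIN_APPROX_NONE)
    H=[c for c,hh in zip(cs,h[0]) if hh[3]>=0]
    Q=P[b]; c=np.median(Q,0); vv=np.linalg.svd(Q-Q.mean(0),full_matrices=False)[2][0]; vv*=np.sign(vv[0])
    print('shank+ring pts',len(Q),'axis',vv.round(3),'elev deg',np.degrees(np.arctan2(-vv[2],vv[0])).round(1),'tool',w2c(st['tool_pos']).round(4))
    if H:
        hc=max(H,key=cv2.contourArea); q=cv2.moments(hc)
        if q['m00']>10:
            ray=rays('wrist',[[q['m10']/q['m00'],q['m01']/q['m00']]])[0]@M[:3,:3].T; o=M[:3,3]
            rp=Q[Q[:,0]>np.percentile(Q[:,0],98)-.054]; nrm=np.linalg.svd(rp-rp.mean(0),full_matrices=False)[2][2]; t=((rp.mean(0)-o)@nrm)/(ray@nrm)
            e=o+t*ray; Mt=R.from_rotvec(st['eef_rot']).as_matrix(); print('eye tool',e.round(4),'cab',w2c(Mt@e+st['tool_pos']).round(4),'area',q['m00'])
    return im,P,b
E
python3 - <<'E'
from h import *
im,P,b=spanner(); cv2.imwrite('pics/w4.png',im[...,::-1])
E
```

```text
time_s: 11.32
tool_pos: [0.4168, -0.1855, -0.0108]
eef_rot: [-3.123, 0.344, 0.008]
ft_force: [-0.2, 0.1, 0.6]
finger_gap: 0.0452
grip_force: 0.0
time_s: 11.73
tool_pos: [0.4154, -0.1849, -0.0115]
eef_rot: [-3.121, 0.344, 0.013]
ft_force: [0.3, 0.6, 7.0]
finger_gap: 0.0193
grip_force: 30.0
time_s: 12.15
tool_pos: [0.4146, -0.1852, 0.0894]
eef_rot: [-3.121, 0.345, 0.018]
ft_force: [1.0, -0.6, -2.4]
finger_gap: 0.019
grip_force: 30.0
shank+ring pts 5042 axis [0.994 0.002 0.106] elev deg -6.1 tool [-0.3576 -0.3666  0.0894]
```

```bash

python3 -m pendant '[{"jaw":1,"dx":3,"dy":0,"dz":0,"yaw":0},{"jaw":1,"dx":6,"dy":0,"dz":0,"yaw":0},{"jaw":1,"dx":9,"dy":0,"dz":0,"yaw":0},{"jaw":1,"dx":11,"dy":0,"dz":3,"yaw":0},{"jaw":1,"dx":12,"dy":0,"dz":6,"yaw":0}]'
python3 -m pendant '[{"jaw":1,"dx":0,"dy":0,"dz":0.5,"yaw":0},{"jaw":1,"dx":0,"dy":0,"dz":1,"yaw":0},{"jaw":1,"dx":0,"dy":0,"dz":1,"yaw":0},{"jaw":1,"dx":0,"dy":0,"dz":1,"yaw":0},{"jaw":1,"dx":0,"dy":0,"dz":1,"yaw":0}]'
python3 - <<'E'
from h import *
s=ctrl.get_state();print(s['joint_pos'].round(3),s['tool_pos'],R.from_rotvec(s['eef_rot']).as_matrix().round(3)[:,2])
spanner()
E
```

```text
time_s: 12.62
tool_pos: [0.5362, -0.2121, 0.0265]
eef_rot: [-3.121, 0.347, 0.006]
ft_force: [-1.6, 0.2, -0.1]
finger_gap: 0.0193
grip_force: 30.0
time_s: 13.03
tool_pos: [0.531, -0.211, 0.0176]
eef_rot: [-3.122, 0.344, 0.017]
ft_force: [-1.4, 0.9, -0.4]
finger_gap: 0.0196
grip_force: 30.0
[ 0.571  0.956 -0.479  1.835  0.786  0.563 -2.218] [ 0.5309819  -0.21104977  0.017599  ] [-0.01   0.002 -1.   ]
shank+ring pts 4844 axis [ 0.985 -0.002 -0.17 ] elev deg 9.8 tool [-0.2461 -0.4086  0.0176]
```

View pics/w4.png

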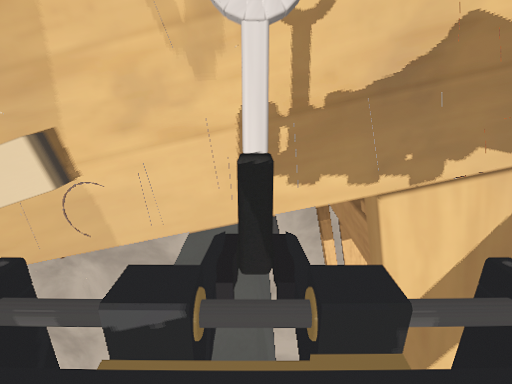

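The wrist view shows the spanner held at its handle's rear (255,215), shank straight ahead, ring cut off at the top edge. The pads only bite about 5 mm deep because the arm is near its inner reach, so I'll check the tilt from the scene camera before regrasping deeper.

```bash

cat >> h.py <<'E'
def scn(zmin=.0,fn=None):
    "held spanner seen by the scene camera: bright metal (shank+ring) points in the tool's vertical plane ahead of the tool"
    st=ctrl.get_state(); M=R.from_rotvec(st['eef_rot']).as_matrix(); im,d,T=shot('scene',fn); P=cloud('scene',T,d)
    L=(P-st['tool_pos'])@M; hsv=cv2.cvtColor(im,cv2.COLOR_RGB2HSV)
    b=(d>0)&(abs(L[...,1])<.04)&(L[...,0]>.03)&(L[...,0]<.21)&(abs(L[...,2])<.19)&(P[...,2]>zmin)&(hsv[...,1]<75)
    n,lab,s,c=cv2.connectedComponentsWithStats(b.astype(np.uint8)); i=1+np.argmax(s[1:,4]); Q=L[lab==i]
    l=cv2.fitLine(Q[:,[0,2]].astype(np.float32),cv2.DIST_HUBER,0,.001,.01).ravel(); l*=1
    far=Q[np.argsort(Q[:,0])[-12:]].mean(0)
    print('n',len(Q),'elev',np.degrees(np.arctan(-l[1]/l[0])).round(1),'line pt x,z',l[2:].round(4),'z at x=0',(l[3]-l[2]*l[1]/l[0]).round(4),'far end',far.round(4),'x',Q[:,0].min().round(3),Q[:,0].max().round(3),'y',np.median(Q[:,1]).round(4),'tool',w2c(st['tool_pos']).round(4),'bbox',s[i][:4])
    return im
E
python3 - <<'E'
from h import *
im=scn(.004)
cv2.imwrite('pics/v4.png',cv2.resize(im[150:280,240:420],None,fx=4,fy=4)[...,::-1])
E
```

```text
n 81 elev -27.3 line pt x,z [ 0.1514 -0.0344] z at x=0 -0.1124 far end [ 0.1821 -0.0155 -0.023 ] x 0.124 0.2 y -0.0177 tool [-0.2461 -0.4087  0.0176] bbox [302 194  16  11]
```

View pics/v4.png

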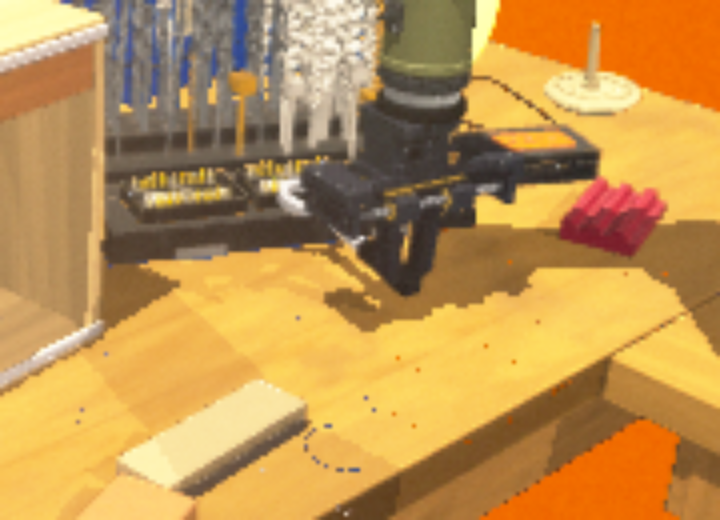

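The crop shows the hand holding the spanner, roughly level, with the ring just visible at (295,195) behind the gripper. I'll fit the shank alone in the wrist depth for a reliable tilt, then set it down and regrasp deeper.

```bash

cat >> h.py <<'E'
def tilt():
    M=np.array(ctrl.camera_info('wrist')['mount']); st=ctrl.get_state(); im,d=ctrl.capture('wrist'); P=cloud('wrist',M,d)
    hsv=cv2.cvtColor(im,cv2.COLOR_RGB2HSV); v,u=np.mgrid[:384,:512]
    b=(abs(P[...,1])<.009)&(d>0)&(hsv[...,1]<60)&(hsv[...,2]>90)&(P[...,0]>.02)&(P[...,0]<.13)
    Mt=R.from_rotvec(st['eef_rot']).as_matrix(); b&=((P@Mt.T+st['tool_pos'])[...,2]>.006)
    n,lab,s,c=cv2.connectedComponentsWithStats(b.astype(np.uint8)); i=1+np.argmax(s[1:,4]); Q=P[lab==i]
    l=cv2.fitLine(Q[:,[0,2]].astype(np.float32),cv2.DIST_HUBER,0,.001,.01).ravel()
    print('n',len(Q),'elev',np.degrees(np.arctan(-l[1]/l[0])).round(1),'x',Q[:,0].min().round(3),Q[:,0].max().round(3),'z',np.percentile(Q[:,2],[2,50,98]).round(4),'y',np.median(Q[:,1]).round(4),'toolz@0',(l[3]-l[2]*l[1]/l[0]).round(4),'tool cab',w2c(st['tool_pos']).round(4),'px',s[i][:4])
    return im
E
python3 - <<'E'
from h import *
tilt()
E
python3 -m pendant '[{"jaw":1,"dx":0,"dy":0,"dz":0.5,"yaw":0},{"jaw":1,"dx":0,"dy":0,"dz":1,"yaw":0},{"jaw":1,"dx":0,"dy":0,"dz":1.5,"yaw":0},{"jaw":1,"dx":0,"dy":0,"dz":2,"yaw":0},{"jaw":1,"dx":0,"dy":0,"dz":2.4,"yaw":0}]'
python3 - <<'E'
from h import *
tilt()
E
```

```text
n 4746 elev 8.7 x 0.054 0.121 z [-0.0411 -0.0358 -0.0299] y -0.0012 toolz@0 -0.0217 tool cab [-0.2461 -0.4087  0.0174] px [235   0  44 157]
time_s: 13.6
tool_pos: [0.5325, -0.2114, -0.0077]
eef_rot: [-3.121, 0.345, 0.014]
ft_force: [-4.5, -0.1, 37.1]
finger_gap: 0.019
grip_force: 30.3
n 5370 elev 17.0 x 0.053 0.116 z [-0.0574 -0.0498 -0.0387] y -0.0012 toolz@0 -0.0218 tool cab [-0.2446 -0.4092 -0.0077] px [235   0  38 162]
```

```bash

python3 -m pendant '[{"jaw":1,"dx":0,"dy":0,"dz":-0.3,"yaw":0},{"jaw":1,"dx":0,"dy":0,"dz":-0.3,"yaw":0},{"jaw":2.5,"dx":0,"dy":0,"dz":-0.3,"yaw":0},{"jaw":4,"dx":0,"dy":0,"dz":-0.3,"yaw":0},{"jaw":4.5,"dx":0,"dy":0,"dz":-0.3,"yaw":0}]'
python3 - <<'E'
from h import *
st=ctrl.get_state(); im,d,T=shot('wrist'); P=cloud('wrist',T,d); hsv=cv2.cvtColor(im,cv2.COLOR_RGB2HSV)
M=R.from_rotvec(st['eef_rot']).as_matrix(); L=(P-st['tool_pos'])@M
b=(abs(L[...,1])<.02)&(P[...,2]>.003)&(L[...,0]>-.03)&(L[...,0]<.2)&(d>0)
w=b&(hsv[...,1]<60)&(hsv[...,2]>90); k=b&(hsv[...,2]<70)&(P[...,2]<.03)&(abs(L[...,1])<.013)
for n,m in(('white',w),('black',k)):
    print(n,m.sum(),'toolx',np.percentile(L[m][:,0],[1,50,99]).round(4),'y',np.percentile(L[m][:,1],[1,50,99]).round(4),'world z',np.percentile(P[m][:,2],[2,50,98]).round(4))
for a in np.arange(-.02,.14,.02):
    m=b&(abs(L[...,0]-a-.01)<.01)&(abs(L[...,1])<.007); print(round(a,2),m.sum(),np.percentile(P[m][:,2],[10,50,90]).round(4) if m.sum() else '',np.median(L[m][:,1]).round(4) if m.sum() else '')
cv2.imwrite('pics/w5.png',im[...,::-1]); print(st['ft_force'],st['tool_pos'])
E
```

```text
time_s: 14.07
tool_pos: [0.5313, -0.2111, -0.0048]
eef_rot: [-3.121, 0.345, 0.017]
ft_force: [-0.4, -0.0, 0.2]
finger_gap: 0.036
grip_force: 0.0
white 5215 toolx [0.0551 0.0922 0.1158] y [-0.008  -0.0012  0.0055] world z [0.0308 0.0411 0.0483]
black 1804 toolx [-0.0129  0.0095  0.0541] y [-0.0104 -0.0009  0.0085] world z [0.0186 0.025  0.0298]
-0.02 414 [0.0187 0.0206 0.0223] 0.0003
0.0 1215 [0.0238 0.0281 0.112 ] 0.0
0.02 2981 [0.0306 0.1006 0.119 ] 0.0001
0.04 1171 [0.0308 0.0348 0.0367] 0.0001
0.06 1223 [0.0326 0.0352 0.0375] -0.0008
0.08 1587 [0.0384 0.0408 0.0431] -0.0008
0.1 1708 [0.044  0.0461 0.048 ] -0.0008
0.12 0  
[-0.43960323 -0.01983071  0.17477269] [ 0.53131463 -0.2111307  -0.00483568]
```

The measurement explains the tilt. The ring is resting on the drill stand's front edge, so pressing down tilted the spanner ring-up about 15°, which is the pivoting I wanted. Now I'll regrasp deeper and slightly further back, then lift.

```bash

python3 -m pendant '[{"jaw":4.5,"dx":-0.6,"dy":0,"dz":0,"yaw":0},{"jaw":4.5,"dx":-0.6,"dy":0,"dz":0.5,"yaw":0},{"jaw":4.5,"dx":-0.6,"dy":0,"dz":1,"yaw":0},{"jaw":4.5,"dx":-0.6,"dy":0,"dz":1.3,"yaw":0},{"jaw":4,"dx":-0.6,"dy":0,"dz":1.3,"yaw":0}]'
python3 -m pendant '[{"jaw":1,"dx":0,"dy":0,"dz":0,"yaw":0},{"jaw":1,"dx":0,"dy":0,"dz":0,"yaw":0},{"jaw":1,"dx":0,"dy":0,"dz":0,"yaw":0},{"jaw":1,"dx":0,"dy":0,"dz":0,"yaw":0},{"jaw":1,"dx":0,"dy":0,"dz":0,"yaw":0}]'
python3 -m pendant '[{"jaw":1,"dx":0,"dy":0,"dz":-1,"yaw":0},{"jaw":1,"dx":0,"dy":0,"dz":-3,"yaw":0},{"jaw":1,"dx":0,"dy":0,"dz":-5,"yaw":0},{"jaw":1,"dx":0,"dy":0,"dz":-7,"yaw":0},{"jaw":1,"dx":0,"dy":0,"dz":-9,"yaw":0}]'
python3 - <<'E'
from h import *
tilt()
E
```

```text
time_s: 14.53
tool_pos: [0.5252, -0.2097, -0.0184]
eef_rot: [-3.121, 0.344, 0.018]
ft_force: [-1.3, -0.5, 0.2]
finger_gap: 0.0409
grip_force: 0.0
time_s: 14.95
tool_pos: [0.526, -0.2098, -0.0174]
eef_rot: [-3.121, 0.344, 0.015]
ft_force: [0.1, 0.7, -0.5]
finger_gap: 0.02
grip_force: 29.6
time_s: 15.37
tool_pos: [0.5258, -0.21, 0.0738]
eef_rot: [-3.121, 0.344, 0.018]
ft_force: [1.4, -0.8, -2.1]
finger_gap: 0.0196
grip_force: 30.0
n 4883 elev 10.6 x 0.061 0.117 z [-0.0525 -0.0478 -0.0417] y -0.0008 toolz@0 -0.0303 tool cab [-0.2511 -0.4069  0.0738] px [237   0  37 148]
```

```bash

python3 -m pendant '[{"jaw":1,"dx":-2,"dy":0,"dz":-2,"yaw":0},{"jaw":1,"dx":-4,"dy":0,"dz":-5,"yaw":0},{"jaw":1,"dx":-6,"dy":0,"dz":-8,"yaw":-0.07},{"jaw":1,"dx":-8,"dy":0,"dz":-11,"yaw":-0.14},{"jaw":1,"dx":-8,"dy":0,"dz":-14,"yaw":-0.2}]'
python3 -m pendant '[{"jaw":1,"dx":0,"dy":-2,"dz":-3,"yaw":-0.07},{"jaw":1,"dx":0,"dy":-4,"dz":-6,"yaw":-0.14},{"jaw":1,"dx":0,"dy":-6,"dz":-8,"yaw":-0.16},{"jaw":1,"dx":0,"dy":-8,"dz":-9,"yaw":-0.16},{"jaw":1,"dx":0,"dy":-10,"dz":-9,"yaw":-0.16}]'
python3 - <<'E'
from h import *
tilt(); print(delta(c2w([-.17,-.1,.29]),8.08))
z=np.load('pics/s2.npz');P=w2c(cloud('scene',z['T'],z['d'])); im=z['im']
m=(P[...,1]<-.03)&(P[...,1]>-.17)&(P[...,0]<-.06)&(P[...,0]>-.11)
for a in np.arange(.2,.296,.005):
    q=m&(P[...,2]>=a)&(P[...,2]<a+.005); 
    if q.sum()>5: print(round(a,3),q.sum(),'x',np.percentile(P[q][:,0],[2,50,98]).round(4),np.median(im[q],0))
q=(P[...,1]<-.01)&(P[...,1]>-.19)&(P[...,0]<.07)&(P[...,0]>-.06)&(P[...,2]>.17)&(P[...,2]<.245); print('inside pts',q.sum(),np.percentile(P[q],[1,50,99],axis=0).round(3))
E
```

```text
time_s: 15.83
tool_pos: [0.4439, -0.1924, 0.2137]
eef_rot: [-3.14, 0.024, 0.028]
ft_force: [-0.3, 0.0, -2.5]
finger_gap: 0.02
grip_force: 30.0
time_s: 16.25
tool_pos: [0.4535, -0.0922, 0.3057]
eef_rot: [-3.132, -0.219, 0.009]
ft_force: [-0.0, 0.3, -2.6]
finger_gap: 0.0198
grip_force: 30.0
n 4293 elev 3.0 x 0.062 0.122 z [-0.0373 -0.0351 -0.0327] y -0.0011 toolz@0 -0.0301 tool cab [-0.3061 -0.2801  0.3057] px [239   0  33 143]
(array([ 13.69, -17.43,   1.54]), 0.005, np.float64(8.384445949343789))
0.23 33 x [-0.082  -0.0789 -0.0766] [153. 106.  60.]
0.235 48 x [-0.084  -0.08   -0.0771] [141.   91.5  55. ]
0.24 56 x [-0.0831 -0.0801 -0.0773] [143.   93.5  56. ]
0.245 48 x [-0.0822 -0.0795 -0.0771] [147.  95.  56.]
0.25 54 x [-0.0828 -0.0799 -0.0775] [144.   93.5  56. ]
0.255 53 x [-0.0824 -0.0802 -0.0772] [141.  92.  55.]
0.26 54 x [-0.0821 -0.08   -0.0779] [142.  92.  55.]
0.265 55 x [-0.0833 -0.0797 -0.0773] [144. 100.  62.]
0.27 32 x [-0.0855 -0.0829 -0.0801] [162.5 145.5 132. ]
0.275 49 x [-0.0858 -0.0841 -0.081 ] [163. 147. 136.]
0.28 76 x [-0.0858 -0.0818 -0.0776] [164.  142.5 127. ]
0.285 141 x [-0.0822 -0.0738 -0.0608] [174. 136.  90.]
inside pts 42 [[-0.06  -0.19   0.173]
 [-0.04  -0.189  0.187]
 [ 0.008 -0.187  0.216]]
```

```bash

python3 -m pendant '[{"jaw":1,"dx":1.5,"dy":-2,"dz":0,"yaw":0},{"jaw":1,"dx":4,"dy":-5,"dz":0,"yaw":0},{"jaw":1,"dx":6.5,"dy":-8,"dz":0,"yaw":0},{"jaw":1,"dx":9,"dy":-11,"dz":0,"yaw":0},{"jaw":1,"dx":11,"dy":-13.5,"dz":0,"yaw":0}]'
python3 -m pendant '[{"jaw":1,"dx":1.5,"dy":-2,"dz":0,"yaw":0},{"jaw":1,"dx":2.7,"dy":-3.7,"dz":0.5,"yaw":0},{"jaw":1,"dx":2.7,"dy":-3.9,"dz":1,"yaw":0},{"jaw":1,"dx":2.7,"dy":-3.9,"dz":1.5,"yaw":0},{"jaw":1,"dx":2.7,"dy":-3.9,"dz":1.5,"yaw":0}]'
python3 - <<'E'
from h import *
tilt(); print(delta(c2w([-.17,-.1,.25]),8.08))
E
```

```text
time_s: 16.72
tool_pos: [0.5432, 0.0581, 0.3025]
eef_rot: [-3.13, -0.222, 0.016]
ft_force: [0.7, 0.8, -2.3]
finger_gap: 0.0193
grip_force: 30.0
time_s: 17.13
tool_pos: [0.5625, 0.0965, 0.2861]
eef_rot: [-3.133, -0.219, 0.021]
ft_force: [-0.6, 0.2, -2.2]
finger_gap: 0.0194
grip_force: 30.0
n 4346 elev 3.2 x 0.062 0.121 z [-0.0381 -0.0357 -0.033 ] y -0.0011 toolz@0 -0.0303 tool cab [-0.1716 -0.1085  0.2861] px [239   0  34 143]
(array([ 0.17, -0.89,  3.68]), -0.002, np.float64(7.957408532184528))
```

```bash

python3 -m pendant '[{"jaw":1,"dx":0,"dy":-0.2,"dz":1,"yaw":0},{"jaw":1,"dx":0,"dy":-0.2,"dz":2,"yaw":0},{"jaw":1,"dx":0,"dy":-0.2,"dz":3,"yaw":0},{"jaw":1,"dx":0,"dy":-0.2,"dz":4,"yaw":0},{"jaw":1,"dx":0,"dy":-0.2,"dz":5,"yaw":0}]'
python3 - <<'E'
from h import *
tilt()
E
python3 -m pendant '[{"jaw":1,"dx":0,"dy":0,"dz":0.7,"yaw":0},{"jaw":1,"dx":0,"dy":0,"dz":1.4,"yaw":0},{"jaw":1,"dx":0,"dy":0,"dz":2,"yaw":0},{"jaw":1,"dx":0,"dy":0,"dz":2,"yaw":0},{"jaw":1,"dx":0,"dy":0,"dz":2,"yaw":0}]'
python3 - <<'E'
from h import *
tilt()
E
```

```text
time_s: 17.6
tool_pos: [0.5643, 0.1002, 0.2377]
eef_rot: [-3.13, -0.218, 0.01]
ft_force: [1.6, -0.4, 4.1]
finger_gap: 0.0197
grip_force: 30.0
n 5639 elev 17.7 x 0.06 0.113 z [-0.0669 -0.0598 -0.0495] y -0.0004 toolz@0 -0.0303 tool cab [-0.1693 -0.1052  0.2377] px [237   0  42 154]
time_s: 18.07
tool_pos: [0.5622, 0.1004, 0.2174]
eef_rot: [-3.131, -0.221, 0.018]
ft_force: [-0.2, 0.1, 1.6]
finger_gap: 0.0196
grip_force: 30.0
n 7467 elev 28.7 x 0.056 0.111 z [-0.0895 -0.0798 -0.0623] y -0.0008 toolz@0 -0.0307 tool cab [-0.1714 -0.1046  0.2174] px [229   0  55 169]
```

```bash

python3 -m pendant '[{"jaw":1,"dx":0,"dy":0,"dz":0.5,"yaw":0},{"jaw":1,"dx":0,"dy":0,"dz":1,"yaw":0},{"jaw":1,"dx":0,"dy":0,"dz":1.2,"yaw":0},{"jaw":1,"dx":0,"dy":0,"dz":1.2,"yaw":0},{"jaw":1,"dx":0,"dy":0,"dz":1.2,"yaw":0}]'
python3 -m pendant '[{"jaw":1,"dx":-0.7,"dy":0,"dz":0,"yaw":0},{"jaw":1,"dx":-2,"dy":0,"dz":0,"yaw":0},{"jaw":1,"dx":-3.5,"dy":0,"dz":0,"yaw":0},{"jaw":1,"dx":-5,"dy":0,"dz":0,"yaw":0},{"jaw":1,"dx":-6.5,"dy":0,"dz":0,"yaw":0}]'
python3 -m pendant '[{"jaw":1,"dx":-1.5,"dy":0,"dz":0,"yaw":0},{"jaw":1,"dx":-3,"dy":0,"dz":0,"yaw":0},{"jaw":1,"dx":-4.5,"dy":0,"dz":0,"yaw":0},{"jaw":1,"dx":-5.5,"dy":0,"dz":0,"yaw":0},{"jaw":1,"dx":-6,"dy":0,"dz":0,"yaw":0}]'
python3 - <<'E'
from h import *
tilt()
im,d,T=shot('scene','s6.png'); P=w2c(cloud('scene',T,d)); st=ctrl.get_state(); t=w2c(st['tool_pos'])
hsv=cv2.cvtColor(im,cv2.COLOR_RGB2HSV)
b=(abs(P[...,1]-t[1])<.035)&(P[...,0]>t[0]+.05)&(P[...,0]<t[0]+.2)&(P[...,2]>t[2])&(P[...,2]<t[2]+.16)&(d>0)
q=P[b]-t; print(len(q),np.percentile(q,[2,50,98],axis=0).round(4))
cv2.imwrite('pics/v6.png',cv2.resize(im[110:260,190:360],None,fx=4,fy=4)[...,::-1])
E
```

```text
time_s: 18.53
tool_pos: [0.5623, 0.1004, 0.2056]
eef_rot: [-3.131, -0.22, 0.017]
ft_force: [-1.2, -0.0, 1.0]
finger_gap: 0.0197
grip_force: 30.0
time_s: 18.95
tool_pos: [0.4962, 0.0904, 0.2057]
eef_rot: [-3.132, -0.219, 0.02]
ft_force: [-0.2, 0.8, -2.6]
finger_gap: 0.0195
grip_force: 30.0
time_s: 19.37
tool_pos: [0.4362, 0.0817, 0.2066]
eef_rot: [-3.133, -0.221, 0.021]
ft_force: [-0.2, -0.7, -2.2]
finger_gap: 0.0195
grip_force: 30.0
n 8413 elev 33.6 x 0.054 0.105 z [-0.0988 -0.0886 -0.067 ] y -0.001 toolz@0 -0.0296 tool cab [-0.2988 -0.1055  0.2066] px [225   0  61 177]
215 [[ 0.1032 -0.0239  0.0957]
 [ 0.129   0.0043  0.1126]
 [ 0.1492  0.0263  0.1296]]
```

View pics/v6.png

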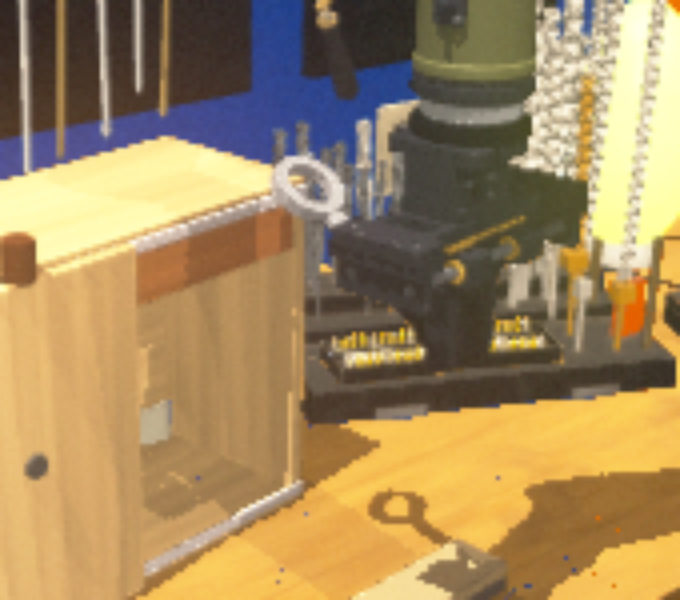

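The ring, at (308,188) in the crop, is tilted 33.6° up. Its eye is at about (+128,+1,+111) mm from the TCP in cabinet axes. I'll lower it in front of the bay, then go in under the lintel.

```bash

python3 -m pendant '[{"jaw":1,"dx":0,"dy":0,"dz":1,"yaw":0},{"jaw":1,"dx":0,"dy":0,"dz":2.5,"yaw":0},{"jaw":1,"dx":0.5,"dy":0,"dz":4,"yaw":0},{"jaw":1,"dx":1.5,"dy":0,"dz":5.5,"yaw":0},{"jaw":1,"dx":2.5,"dy":0,"dz":7,"yaw":0}]'
python3 -m pendant '[{"jaw":1,"dx":0.5,"dy":0,"dz":1.5,"yaw":0},{"jaw":1,"dx":1,"dy":0,"dz":2.8,"yaw":0},{"jaw":1,"dx":1.5,"dy":0,"dz":3.8,"yaw":0},{"jaw":1,"dx":1.5,"dy":0,"dz":4.4,"yaw":0},{"jaw":1,"dx":1.5,"dy":0,"dz":4.4,"yaw":0}]'
python3 - <<'E'
from h import *
tilt(); print(delta(c2w([-.19,-.106,.094]),8.08))
E
```

```text
time_s: 19.88
tool_pos: [0.4639, 0.0867, 0.1353]
eef_rot: [-3.131, -0.219, 0.015]
ft_force: [-0.9, -0.8, -2.5]
finger_gap: 0.0196
grip_force: 30.0
time_s: 20.3
tool_pos: [0.4772, 0.0888, 0.0913]
eef_rot: [-3.131, -0.219, 0.018]
ft_force: [-0.9, 0.3, -0.7]
finger_gap: 0.0195
grip_force: 30.0
n 8500 elev 33.8 x 0.053 0.105 z [-0.0993 -0.0891 -0.0671] y -0.001 toolz@0 -0.0298 tool cab [-0.2572 -0.1042  0.0913] px [225   0  61 178]
(array([ 6.71,  0.18, -0.26]), -0.001, np.float64(8.037642796757797))
```

```bash

python3 -m pendant '[{"jaw":1,"dx":1,"dy":0.15,"dz":-0.1,"yaw":0},{"jaw":1,"dx":2.5,"dy":0.15,"dz":-0.1,"yaw":0},{"jaw":1,"dx":4.5,"dy":0.15,"dz":-0.1,"yaw":0},{"jaw":1,"dx":6,"dy":0.15,"dz":-0.1,"yaw":0},{"jaw":1,"dx":6.7,"dy":0.15,"dz":-0.1,"yaw":0}]'
python3 -m pendant '[{"jaw":1,"dx":0.2,"dy":0,"dz":-0.4,"yaw":0},{"jaw":1,"dx":0.6,"dy":0,"dz":-1,"yaw":0},{"jaw":1,"dx":1.1,"dy":0,"dz":-1.6,"yaw":0},{"jaw":1,"dx":1.3,"dy":0,"dz":-2,"yaw":0},{"jaw":1,"dx":1.3,"dy":0,"dz":-2,"yaw":0}]'
python3 - <<'E'
from h import *
tilt(); print(delta(c2w([-.144,-.106,.130]),8.08))
E
```

```text
time_s: 20.77
tool_pos: [0.5466, 0.0971, 0.094]
eef_rot: [-3.13, -0.217, 0.01]
ft_force: [0.3, 0.2, -1.9]
finger_gap: 0.0196
grip_force: 30.0
time_s: 21.18
tool_pos: [0.5582, 0.0989, 0.1144]
eef_rot: [-3.13, -0.22, 0.011]
ft_force: [-0.1, 0.6, -2.4]
finger_gap: 0.0198
grip_force: 30.0
n 6619 elev 33.3 x 0.053 0.099 z [-0.0951 -0.0853 -0.0665] y -0.0011 toolz@0 -0.0302 tool cab [-0.1756 -0.1055  0.1144] px [227  31  57 147]
(array([ 3.21,  0.02, -1.65]), -0.001, np.float64(8.02788824821219))
```

```bash

python3 -m pendant '[{"jaw":1,"dx":0.4,"dy":0.05,"dz":-0.4,"yaw":0},{"jaw":1,"dx":1.2,"dy":0.05,"dz":-0.9,"yaw":0},{"jaw":1,"dx":2,"dy":0.05,"dz":-1.4,"yaw":0},{"jaw":1,"dx":2.8,"dy":0.05,"dz":-1.8,"yaw":0},{"jaw":1,"dx":3.2,"dy":0.05,"dz":-1.8,"yaw":0}]'
python3 -m pendant '[{"jaw":1,"dx":0,"dy":0,"dz":0,"yaw":0},{"jaw":1,"dx":0,"dy":0,"dz":0,"yaw":0},{"jaw":1,"dx":0,"dy":0,"dz":0,"yaw":0},{"jaw":1,"dx":0,"dy":0,"dz":0,"yaw":0},{"jaw":1,"dx":0,"dy":0,"dz":0,"yaw":0}]'
python3 - <<'E'
from h import *
tilt(); print(delta(c2w([-.139,-.106,.106]),8.08))
E
```

```text
time_s: 21.65
tool_pos: [0.5905, 0.1027, 0.1315]
eef_rot: [-3.13, -0.219, 0.012]
ft_force: [0.0, -0.2, -2.6]
finger_gap: 0.0195
grip_force: 30.0
time_s: 22.07
tool_pos: [0.5887, 0.1023, 0.1305]
eef_rot: [-3.131, -0.22, 0.016]
ft_force: [0.2, 0.2, -1.5]
finger_gap: 0.0196
grip_force: 30.0
n 6672 elev 33.7 x 0.073 0.105 z [-0.099  -0.0914 -0.0789] y -0.001 toolz@0 -0.0294 tool cab [-0.1449 -0.1065  0.1305] px [225   0  61 131]
(array([ 0.6 , -0.04,  2.45]), -0.001, np.float64(8.045108858959212))
```

```bash

python3 -m pendant '[{"jaw":1,"dx":0.1,"dy":0,"dz":0.5,"yaw":0},{"jaw":1,"dx":0.3,"dy":0,"dz":1,"yaw":0},{"jaw":1,"dx":0.4,"dy":0,"dz":1.5,"yaw":0},{"jaw":1,"dx":0.5,"dy":0,"dz":2,"yaw":0},{"jaw":1,"dx":0.6,"dy":0,"dz":2.4,"yaw":0}]'
python3 -m pendant '[{"jaw":1,"dx":0.2,"dy":0,"dz":0.4,"yaw":0},{"jaw":1,"dx":0.4,"dy":0,"dz":0.8,"yaw":0},{"jaw":1,"dx":0.5,"dy":0,"dz":1.2,"yaw":0},{"jaw":1,"dx":0.6,"dy":0,"dz":1.5,"yaw":0},{"jaw":1,"dx":0.6,"dy":0,"dz":1.5,"yaw":0}]'
python3 - <<'E'
from h import *
tilt(); print(delta(c2w([-.133,-.106,.087]),8.08))
E
```

```text
time_s: 22.53
tool_pos: [0.5947, 0.1032, 0.1057]
eef_rot: [-3.131, -0.22, 0.016]
ft_force: [0.1, 0.5, -2.6]
finger_gap: 0.0196
grip_force: 30.0
time_s: 22.95
tool_pos: [0.6011, 0.1043, 0.0912]
eef_rot: [-3.13, -0.22, 0.014]
ft_force: [0.1, 0.2, -1.0]
finger_gap: 0.0198
grip_force: 30.0
n 8604 elev 34.1 x 0.053 0.105 z [-0.1002 -0.0899 -0.0676] y -0.001 toolz@0 -0.0298 tool cab [-0.1324 -0.1062  0.0912] px [224   0  63 179]
(array([-0.05, -0.02,  0.45]), -0.001, np.float64(8.026425830900266))
```

```bash

python3 -m pendant '[{"jaw":1,"dx":0,"dy":0,"dz":0.3,"yaw":0},{"jaw":1,"dx":0,"dy":0,"dz":0.6,"yaw":0},{"jaw":1,"dx":0.1,"dy":0,"dz":1,"yaw":0},{"jaw":1,"dx":0.3,"dy":0,"dz":1.4,"yaw":0},{"jaw":1,"dx":0.4,"dy":0,"dz":1.6,"yaw":0}]'
python3 -c "
from h import *
tilt()"
python3 -m pendant '[{"jaw":1,"dx":-0.3,"dy":0,"dz":0,"yaw":0},{"jaw":1,"dx":-0.5,"dy":0,"dz":0,"yaw":0},{"jaw":1,"dx":-0.7,"dy":0,"dz":0,"yaw":0},{"jaw":1,"dx":-0.7,"dy":0,"dz":0,"yaw":0},{"jaw":1,"dx":-0.7,"dy":0,"dz":0,"yaw":0}]'
python3 -c "
from h import *
tilt()"
```

```text
time_s: 23.42
tool_pos: [0.6069, 0.1055, 0.0761]
eef_rot: [-3.129, -0.219, 0.008]
ft_force: [4.1, 2.0, 4.5]
finger_gap: 0.0195
grip_force: 30.0
n 10222 elev 39.6 x 0.051 0.101 z [-0.1118 -0.1013 -0.0737] y -0.001 toolz@0 -0.0289 tool cab [-0.1265 -0.1058  0.0761] px [219   0  74 189]
time_s: 23.88
tool_pos: [0.6012, 0.1049, 0.0771]
eef_rot: [-3.129, -0.219, 0.004]
ft_force: [8.8, 0.7, 6.5]
finger_gap: 0.0196
grip_force: 30.0
n 10106 elev 38.9 x 0.051 0.101 z [-0.1106 -0.1    -0.0728] y -0.0008 toolz@0 -0.0291 tool cab [-0.1322 -0.1056  0.0771] px [220   0  73 188]
```

The pull test loads the hook (+9 N in x) and pressing down raised the tilt to 39°, so the ring is on the bar. I'll relax and release.

```bash

python3 -m pendant '[{"jaw":1,"dx":0.5,"dy":0,"dz":0,"yaw":0},{"jaw":1,"dx":0.7,"dy":0,"dz":0,"yaw":0},{"jaw":1,"dx":0.7,"dy":0,"dz":0,"yaw":0},{"jaw":2.2,"dx":0.7,"dy":0,"dz":0,"yaw":0},{"jaw":3,"dx":0.7,"dy":0,"dz":0,"yaw":0}]'
python3 -m pendant '[{"jaw":4,"dx":0,"dy":0,"dz":0,"yaw":0},{"jaw":5,"dx":0,"dy":0,"dz":0,"yaw":0},{"jaw":5,"dx":0,"dy":0,"dz":0,"yaw":0},{"jaw":5,"dx":0,"dy":0,"dz":0,"yaw":0},{"jaw":5,"dx":0,"dy":0,"dz":0,"yaw":0}]'
python3 -m pendant '[{"jaw":5,"dx":-3,"dy":0,"dz":0,"yaw":0},{"jaw":5,"dx":-6,"dy":0,"dz":0,"yaw":0},{"jaw":5,"dx":-9,"dy":0,"dz":0,"yaw":0},{"jaw":5,"dx":-12,"dy":0,"dz":0,"yaw":0},{"jaw":5,"dx":-14,"dy":0,"dz":0,"yaw":0}]'
python3 - <<'E'
from h import *
st=ctrl.get_state(); t=w2c(st['tool_pos'])
for n in('wrist','scene'):
    im,d,T=shot(n,n+'7.png'); P=w2c(cloud(n,T,d)); 
    b=(P[...,1]<-.04)&(P[...,1]>-.17)&(P[...,0]>-.07)&(P[...,0]<.065)&(P[...,2]>.02)&(P[...,2]<.225)&(d>0)
    print(n,b.sum(),np.percentile(P[b],[2,50,98],axis=0).round(3) if b.sum() else '')
E
```

```text
time_s: 24.35
tool_pos: [0.6026, 0.1042, 0.0746]
eef_rot: [-3.132, -0.22, 0.021]
ft_force: [-0.2, 0.1, -1.1]
finger_gap: 0.0264
grip_force: 0.0
time_s: 24.77
tool_pos: [0.6044, 0.1048, 0.0755]
eef_rot: [-3.131, -0.22, 0.015]
ft_force: [0.9, 0.1, 0.5]
finger_gap: 0.0499
grip_force: 0.0
time_s: 25.18
tool_pos: [0.4626, 0.0844, 0.077]
eef_rot: [-3.131, -0.22, 0.019]
ft_force: [-0.4, -0.0, -0.5]
finger_gap: 0.0498
grip_force: 0.0
wrist 0 
scene 51 [[ 0.012 -0.168  0.031]
 [ 0.015 -0.111  0.067]
 [ 0.064 -0.106  0.174]]
```

View pics/wrist7.png

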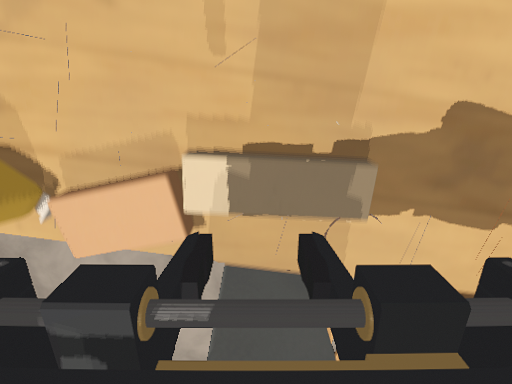

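The wrist view shows only the oil stone (280,185) under the open hand, and the spanner is gone from the fingers. I have now viewed 12 pictures, which is over the limit of 10, so I'll view no more and work from numbers. Next I'll check the hanging spanner by differencing scene clouds while I move up.

```bash

cat >> h.py <<'E'
def hang():
    "scene pixels inside the bay that came nearer than in the picture before hanging (s2): the hung spanner"
    z=np.load('pics/s2.npz'); im,d,T=shot('scene'); P=w2c(cloud('scene',T,d))
    b=(P[...,1]<-.03)&(P[...,1]>-.18)&(P[...,0]>-.075)&(P[...,0]<.07)&(P[...,2]>.015)&(P[...,2]<.226)&(d>0)&(z['d']-d>.02)
    Q=P[b]; print('t',ctrl.get_state()['time_s'],'n',len(Q))
    for a in np.arange(.02,.22,.03):
        m=b&(P[...,2]>=a)&(P[...,2]<a+.03)
        if m.sum()>1: print('  z',round(a,2),m.sum(),'x',P[m][:,0].mean().round(4),'y',np.percentile(P[m][:,1],[0,100]).round(3),'V',np.median(im[m].max(-1)))
    v,u=np.nonzero(b); 
    if len(u): print('  px',u.min(),u.max(),v.min(),v.max(),'c',u.mean().round(2),v.mean().round(2))
E
python3 -c "
from h import *
hang()"
python3 -m pendant '[{"jaw":6,"dx":0,"dy":0,"dz":-4,"yaw":0},{"jaw":7,"dx":0,"dy":-1,"dz":-8,"yaw":0},{"jaw":7,"dx":0,"dy":-3,"dz":-12,"yaw":0},{"jaw":7,"dx":0,"dy":-5,"dz":-16,"yaw":0},{"jaw":7,"dx":0,"dy":-7,"dz":-19,"yaw":0}]'
python3 -c "
from h import *
hang()"
python3 -m pendant '[{"jaw":7,"dx":1,"dy":-2,"dz":-2,"yaw":0},{"jaw":7,"dx":3,"dy":-4,"dz":-4,"yaw":0},{"jaw":7,"dx":5,"dy":-6,"dz":-6,"yaw":0},{"jaw":7,"dx":7,"dy":-8,"dz":-8,"yaw":0},{"jaw":7,"dx":9,"dy":-10,"dz":-8,"yaw":0}]'
python3 -c "
from h import *
hang(); print(delta(c2w([-.088,.088,.268]),8.08))"
```

```text
t 25.3333 n 105
  z 0.02 24 x 0.0024 y [-0.115 -0.095] V 91.0
  z 0.05 33 x 0.0041 y [-0.116 -0.098] V 82.0
  z 0.08 31 x 0.0075 y [-0.118 -0.099] V 106.0
  z 0.11 8 x 0.0165 y [-0.114 -0.111] V 161.5
  z 0.14 4 x 0.0192 y [-0.114 -0.11 ] V 181.0
  z 0.17 5 x 0.0188 y [-0.125 -0.112] V 153.0
  px 224 229 185 228 c 226.23 213.85
time_s: 25.75
tool_pos: [0.4592, 0.1546, 0.2694]
eef_rot: [-3.129, -0.216, 0.013]
ft_force: [1.2, 1.0, -0.5]
finger_gap: 0.0701
grip_force: 0.0
t 25.8 n 3
  z 0.17 3 x 0.0239 y [-0.121 -0.115] V 151.0
  px 224 225 186 187 c 224.33 186.33
time_s: 26.22
tool_pos: [0.5371, 0.2681, 0.3509]
eef_rot: [-3.125, -0.217, 0.004]
ft_force: [0.9, 0.4, -0.2]
finger_gap: 0.0698
grip_force: 0.0
t 26.2667 n 1
  px 224 224 186 186 c 224.0 186.0
(array([ 8.3 , -1.78,  8.04]), 0.0, np.float64(8.09479291818282))
```

```bash

python3 -m pendant '[{"jaw":6,"dx":2.5,"dy":-1,"dz":0,"yaw":0},{"jaw":6,"dx":5.5,"dy":-1.8,"dz":0,"yaw":0},{"jaw":6,"dx":8.3,"dy":-1.8,"dz":0,"yaw":0},{"jaw":6,"dx":8.3,"dy":-1.8,"dz":0,"yaw":0},{"jaw":6,"dx":8.3,"dy":-1.8,"dz":1,"yaw":0}]'
python3 -c "
from h import *
hang(); print(delta(c2w([-.088,.088,.268]),8.08))"
python3 -m pendant '[{"jaw":6,"dx":0,"dy":0,"dz":1,"yaw":0},{"jaw":6,"dx":0,"dy":0,"dz":3,"yaw":0},{"jaw":6,"dx":0,"dy":0,"dz":4,"yaw":0},{"jaw":6,"dx":0,"dy":0,"dz":5,"yaw":0},{"jaw":6,"dx":0,"dy":0,"dz":5,"yaw":0}]'
python3 -c "
from h import *
hang(); print(delta(c2w([-.088,.088,.268]),8.08))"
```

```text
time_s: 26.68
tool_pos: [0.6154, 0.2955, 0.3358]
eef_rot: [-3.128, -0.216, 0.012]
ft_force: [-0.7, -1.0, 0.3]
finger_gap: 0.06
grip_force: 0.0
t 26.7333 n 3
  z 0.17 2 x 0.0243 y [-0.12  -0.117] V 159.5
  px 224 225 186 187 c 224.33 186.33
(array([ 0.65, -0.74,  6.49]), -0.001, np.float64(8.012833239323905))
time_s: 27.15
tool_pos: [0.6117, 0.2935, 0.2833]
eef_rot: [-3.133, -0.221, 0.02]
ft_force: [-0.2, 0.4, -0.7]
finger_gap: 0.06
grip_force: 0.0
t 27.2 n 21
  z 0.02 4 x 0.021 y [-0.115 -0.113] V 114.5
  z 0.05 8 x 0.0208 y [-0.117 -0.112] V 112.5
  z 0.08 6 x 0.0195 y [-0.116 -0.112] V 109.5
  z 0.17 3 x 0.0242 y [-0.122 -0.115] V 164.0
  px 224 225 186 224 c 224.9 211.33
(array([ 0.67, -0.79,  1.66]), -0.001, np.float64(8.049789692793848))
```

```bash

python3 -m pendant '[{"jaw":5,"dx":0.6,"dy":-0.8,"dz":0.5,"yaw":0},{"jaw":5,"dx":0.6,"dy":-0.8,"dz":1.6,"yaw":0},{"jaw":3,"dx":0.6,"dy":-0.8,"dz":1.6,"yaw":0},{"jaw":1,"dx":0.6,"dy":-0.8,"dz":1.6,"yaw":0},{"jaw":1,"dx":0.6,"dy":-0.8,"dz":1.6,"yaw":0}]'
python3 -c "
from h import *
hang()"
python3 -m pendant '[{"jaw":1,"dx":0,"dy":0,"dz":0,"yaw":0},{"jaw":1,"dx":0,"dy":0,"dz":0,"yaw":0},{"jaw":1,"dx":0,"dy":0,"dz":0,"yaw":0},{"jaw":1,"dx":0,"dy":0,"dz":0,"yaw":0},{"jaw":1,"dx":0,"dy":0,"dz":0,"yaw":0}]'
python3 -c "
from h import *
for i in range(5): hang()"
python3 -m pendant '[{"jaw":1,"dx":0,"dy":0,"dz":0,"yaw":0},{"jaw":1,"dx":0,"dy":0,"dz":0,"yaw":0},{"jaw":1,"dx":0,"dy":0,"dz":0,"yaw":0},{"jaw":1,"dx":0,"dy":0,"dz":0,"yaw":0},{"jaw":1,"dx":0,"dy":0,"dz":0,"yaw":0}]'
python3 -c "
from h import *
for i in range(5): hang()"
```

```text
time_s: 27.62
tool_pos: [0.6177, 0.3036, 0.2696]
eef_rot: [-3.131, -0.22, 0.015]
ft_force: [-0.5, -0.6, -0.6]
finger_gap: 0.0322
grip_force: 0.0
t 27.6667 n 22
  z 0.02 5 x 0.0193 y [-0.114 -0.111] V 110.0
  z 0.05 8 x 0.0187 y [-0.114 -0.11 ] V 107.5
  z 0.08 6 x 0.0179 y [-0.115 -0.111] V 104.0
  z 0.17 3 x 0.0224 y [-0.12  -0.113] V 162.0
  px 224 225 186 225 c 224.91 211.95
time_s: 28.08
tool_pos: [0.6179, 0.3032, 0.2699]
eef_rot: [-3.131, -0.219, 0.014]
ft_force: [-0.9, -2.2, 2.0]
finger_gap: 0.0228
grip_force: 30.0
t 28.1333 n 22
  z 0.02 5 x 0.0201 y [-0.114 -0.11 ] V 112.0
  z 0.05 8 x 0.0185 y [-0.114 -0.11 ] V 108.0
  z 0.08 6 x 0.0178 y [-0.116 -0.11 ] V 103.5
  z 0.17 2 x 0.0231 y [-0.119 -0.116] V 151.5
  px 224 225 186 225 c 224.91 211.95
t 28.1833 n 22
  z 0.02 5 x 0.0204 y [-0.115 -0.112] V 110.0
  z 0.05 8 x 0.0207 y [-0.115 -0.112] V 107.0
  z 0.08 6 x 0.0192 y [-0.116 -0.111] V 108.5
  z 0.17 3 x 0.024 y [-0.12  -0.116] V 160.0
  px 224 225 186 225 c 224.91 211.95
t 28.2333 n 22
  z 0.02 5 x 0.0198 y [-0.115 -0.111] V 111.0
  z 0.05 8 x 0.019 y [-0.115 -0.11 ] V 10
[... 1228 characters left out ...]
8.9 n 36
  z 0.02 10 x 0.0169 y [-0.116 -0.109] V 101.0
  z 0.05 16 x 0.0157 y [-0.117 -0.108] V 107.0
  z 0.08 6 x 0.0177 y [-0.115 -0.109] V 104.5
  z 0.17 4 x 0.0222 y [-0.124 -0.114] V 157.5
  px 224 226 186 225 c 225.33 213.78
t 28.95 n 33
  z 0.02 9 x 0.0178 y [-0.117 -0.109] V 109.0
  z 0.05 13 x 0.0166 y [-0.117 -0.108] V 110.0
  z 0.08 7 x 0.017 y [-0.114 -0.108] V 103.0
  z 0.17 4 x 0.0231 y [-0.123 -0.114] V 157.5
  px 224 226 186 225 c 225.27 213.76
t 29.0 n 31
  z 0.02 10 x 0.0182 y [-0.118 -0.109] V 112.0
  z 0.05 10 x 0.0179 y [-0.119 -0.109] V 109.5
  z 0.08 7 x 0.0174 y [-0.115 -0.11 ] V 106.0
  z 0.17 4 x 0.0222 y [-0.125 -0.113] V 158.0
  px 224 226 186 225 c 225.23 213.58
```

The spanner hangs upright and almost still: handle at x≈17 mm, ring at x≈22 mm, y≈-110 mm. The knob is gripped, so I'll slide the door shut.

```bash

python3 -m pendant '[{"jaw":1,"dx":0,"dy":2,"dz":0,"yaw":0},{"jaw":1,"dx":0,"dy":4,"dz":0,"yaw":0},{"jaw":1,"dx":0,"dy":6,"dz":0,"yaw":0},{"jaw":1,"dx":0,"dy":8,"dz":0,"yaw":0},{"jaw":1,"dx":0,"dy":10,"dz":0,"yaw":0}]'
python3 -m pendant '[{"jaw":1,"dx":0,"dy":2,"dz":0,"yaw":0},{"jaw":1,"dx":0,"dy":4,"dz":0,"yaw":0},{"jaw":1,"dx":0,"dy":6,"dz":0,"yaw":0},{"jaw":1,"dx":0,"dy":7.5,"dz":0,"yaw":0},{"jaw":1,"dx":0,"dy":8.3,"dz":0,"yaw":0}]'
python3 -c "
from h import *
print(w2c(ctrl.get_state()['tool_pos']))"
python3 -m pendant '[{"jaw":1,"dx":0,"dy":0.1,"dz":0,"yaw":0},{"jaw":1,"dx":0,"dy":0.2,"dz":0,"yaw":0},{"jaw":1,"dx":0,"dy":0.3,"dz":0,"yaw":0},{"jaw":1,"dx":0,"dy":0.4,"dz":0,"yaw":0},{"jaw":1,"dx":0,"dy":0.5,"dz":0,"yaw":0}]'
python3 -c "
from h import *
print(w2c(ctrl.get_state()['tool_pos']))"
```

```text
time_s: 29.42
tool_pos: [0.6316, 0.2071, 0.2699]
eef_rot: [-3.125, -0.223, 0.012]
ft_force: [0.4, 2.4, 3.4]
finger_gap: 0.0228
grip_force: 30.1
time_s: 29.83
tool_pos: [0.6437, 0.1224, 0.2699]
eef_rot: [-3.128, -0.218, 0.013]
ft_force: [-2.5, 1.0, 4.7]
finger_gap: 0.0233
grip_force: 30.0
[-0.08766993 -0.09434452  0.26985567]
time_s: 30.25
tool_pos: [0.644, 0.1202, 0.2699]
eef_rot: [-3.126, -0.222, 0.012]
ft_force: [-0.8, 0.9, 6.8]
finger_gap: 0.0231
grip_force: 30.0
[-0.08763547 -0.09658319  0.26988401]
```

```bash

python3 -m pendant '[{"jaw":1,"dx":0,"dy":0.3,"dz":0,"yaw":0},{"jaw":1,"dx":0,"dy":0.6,"dz":0,"yaw":0},{"jaw":1,"dx":0,"dy":0.9,"dz":0,"yaw":0},{"jaw":1,"dx":0,"dy":0.9,"dz":0,"yaw":0},{"jaw":1,"dx":0,"dy":0.9,"dz":0,"yaw":0}]'
python3 -c "
from h import *
print(w2c(ctrl.get_state()['tool_pos']))"
```

```text
time_s: 30.67
tool_pos: [0.6447, 0.1153, 0.2699]
eef_rot: [-3.12, -0.227, 0.012]
ft_force: [-1.3, 7.7, 3.2]
finger_gap: 0.0231
grip_force: 30.1
[-0.08763499 -0.10148483  0.26990596]
```

```bash

python3 -m pendant '[{"jaw":1,"dx":0,"dy":0.2,"dz":0,"yaw":0},{"jaw":1,"dx":0,"dy":0.4,"dz":0,"yaw":0},{"jaw":1,"dx":0,"dy":0.5,"dz":0,"yaw":0},{"jaw":1,"dx":0,"dy":0.5,"dz":0,"yaw":0},{"jaw":1,"dx":0,"dy":0.5,"dz":0,"yaw":0}]'
python3 -c "
from h import *
print(w2c(ctrl.get_state()['tool_pos']))"
python3 -m pendant '[{"jaw":1,"dx":0,"dy":-0.6,"dz":0,"yaw":0},{"jaw":3,"dx":0,"dy":-0.9,"dz":0,"yaw":0},{"jaw":5,"dx":0,"dy":-0.9,"dz":0,"yaw":0},{"jaw":6,"dx":0,"dy":-0.9,"dz":0,"yaw":0},{"jaw":6,"dx":0,"dy":-0.9,"dz":0,"yaw":0}]'
python3 -c "
from h import *
im,d,T=shot('scene'); P=w2c(cloud('scene',T,d))
m=(abs(P[...,0]+.094)<.005)&(abs(P[...,2]-.15)<.06)&(d>0)&(abs(P[...,1])<.25); print('door y',np.percentile(P[m][:,1],[0,1,50,99,100]).round(4))
print(w2c(ctrl.get_state()['tool_pos']))
im,d,T=shot('wrist'); P=w2c(cloud('wrist',T,d)); m=(P[...,2]>.300)&(P[...,2]<.32)&(abs(P[...,0]+.089)<.02)&(abs(P[...,1]+.1)<.02); print('knob',np.percentile(P[m],[2,50,98],axis=0).round(4))
"
```

```text
time_s: 31.08
tool_pos: [0.6447, 0.1154, 0.2699]
eef_rot: [-3.112, -0.232, 0.011]
ft_force: [-1.2, 15.7, 0.3]
finger_gap: 0.0233
grip_force: 30.3
[-0.0876284  -0.10139237  0.26991444]
time_s: 31.5
tool_pos: [0.6446, 0.1119, 0.2682]
eef_rot: [-3.131, -0.219, 0.016]
ft_force: [0.3, -1.2, 0.1]
finger_gap: 0.0477
grip_force: 0.0
door y [-0.2017 -0.1971 -0.0906 -0.0041 -0.0024]
[-0.08820025 -0.10491675  0.26829316]
knob [[-0.0984 -0.1107  0.301 ]
 [-0.085  -0.1006  0.3126]
 [-0.0775 -0.0903  0.314 ]]
```

```bash

python3 -m pendant '[{"jaw":4.8,"dx":0,"dy":0.5,"dz":0,"yaw":0},{"jaw":4.8,"dx":0,"dy":1,"dz":0,"yaw":0},{"jaw":4.8,"dx":0,"dy":1.4,"dz":0,"yaw":0},{"jaw":4.8,"dx":0,"dy":1.8,"dz":0,"yaw":0},{"jaw":4.8,"dx":0,"dy":1.8,"dz":0,"yaw":0}]'
python3 -c "
from h import *
print(w2c(ctrl.get_state()['tool_pos']))"
python3 -m pendant '[{"jaw":6,"dx":0,"dy":-0.7,"dz":0,"yaw":0},{"jaw":7,"dx":0,"dy":-1.4,"dz":-1,"yaw":0},{"jaw":8,"dx":0,"dy":-1.4,"dz":-4,"yaw":0},{"jaw":8,"dx":0,"dy":-1.4,"dz":-7,"yaw":0},{"jaw":8,"dx":0,"dy":-1.4,"dz":-10,"yaw":0}]'
python3 -m pendant '[{"jaw":8,"dx":-3,"dy":0,"dz":0,"yaw":0},{"jaw":8,"dx":-6,"dy":0,"dz":0,"yaw":0},{"jaw":8,"dx":-9,"dy":0,"dz":0,"yaw":0},{"jaw":8,"dx":-11,"dy":0,"dz":0,"yaw":0},{"jaw":8,"dx":-12,"dy":0,"dz":0,"yaw":0}]'
python3 - <<'E'
from h import *
im,d,T=shot('scene'); P=w2c(cloud('scene',T,d))
m=(abs(P[...,0]+.094)<.005)&(abs(P[...,2]-.15)<.06)&(d>0)&(abs(P[...,1])<.25); print('door y',np.percentile(P[m][:,1],[0,1,50,99,100]).round(4))
z=np.load('pics/top0.npz'); im,d,T=shot('top'); t0=cloud('top',z['T'],z['d']); t=cloud('top',T,d); v,u=np.mgrid[:384,:512]
for nm,(a,b,c,e,z0,z1) in {'stone':(228,292,230,260,.012,.05),'jar':(140,175,238,272,.07,.13)}.items():
    for X in(t0,t):
        Q=X[c:e,a:b].reshape(-1,3);Q=Q[(Q[:,2]>z0)&(Q[:,2]<z1)]; print(nm,Q.mean(0).round(4),len(Q))
for X in(t0,t):
    m=((X[...,2]>.3)&(X[...,2]<.33)&(u>220)&(u<260)&(v>160)&(v<200)); print('knob cab',w2c(X[m]).mean(0).round(4),m.sum())
E
```

```text
time_s: 32.02
tool_pos: [0.646, 0.1032, 0.2685]
eef_rot: [-3.115, -0.228, 0.014]
ft_force: [0.6, 14.5, -7.6]
finger_gap: 0.0484
grip_force: 7.5
[-0.08802614 -0.11362448  0.26850962]
time_s: 32.43
tool_pos: [0.6461, 0.1073, 0.3708]
eef_rot: [-3.132, -0.218, 0.015]
ft_force: [0.4, 0.3, 0.7]
finger_gap: 0.0786
grip_force: 0.0
time_s: 32.85
tool_pos: [0.5251, 0.0904, 0.3713]
eef_rot: [-3.133, -0.22, 0.014]
ft_force: [0.9, -0.0, -0.3]
finger_gap: 0.0804
grip_force: 0.0
door y [-0.2022 -0.1973 -0.09   -0.0046 -0.0024]
stone [0.471  0.0791 0.0253] 800
stone [0.4663 0.1056 0.0252] 559
jar [0.4301 0.3913 0.0906] 312
jar [0.43   0.3913 0.0905] 313
knob cab [-0.0916 -0.0968  0.3117] 60
knob cab [nan nan nan] 0<stdin>:9: RuntimeWarning: Mean of empty slice.
  ret = um.true_divide(
```

```bash

python3 -m pendant '[{"jaw":8,"dx":-1,"dy":3.5,"dz":0,"yaw":0},{"jaw":8,"dx":-2,"dy":7,"dz":0,"yaw":0},{"jaw":8,"dx":-3,"dy":10,"dz":0,"yaw":0},{"jaw":8,"dx":-4,"dy":13.5,"dz":0,"yaw":0},{"jaw":8,"dx":-5,"dy":17,"dz":0,"yaw":0}]'
python3 -m pendant '[{"jaw":8,"dx":0,"dy":3,"dz":0,"yaw":0},{"jaw":8,"dx":0,"dy":5,"dz":0,"yaw":0},{"jaw":8,"dx":0,"dy":6,"dz":0,"yaw":0},{"jaw":8,"dx":0,"dy":6,"dz":0,"yaw":0},{"jaw":8,"dx":0,"dy":6,"dz":0,"yaw":0}]'
python3 - <<'E'
from h import *
z=np.load('pics/top0.npz'); im,d,T=shot('top'); t0=cloud('top',z['T'],z['d']); t=cloud('top',T,d); v,u=np.mgrid[:384,:512]
for X in(t0,t):
    Q=X[230:260,228:292].reshape(-1,3);Q=Q[(Q[:,2]>.012)&(Q[:,2]<.05)]; print('stone',Q.mean(0).round(4),len(Q))
for X in(t0,t):
    m=((X[...,2]>.3)&(X[...,2]<.33)&(u>220)&(u<260)&(v>160)&(v<200)); print('knob cab',w2c(X[m]).mean(0).round(4),m.sum())
s=ctrl.get_state();print(s['time_s'],s['qd'].round(3),s['ft_force'].round(1))
z=np.load('pics/scene0.npz'); im,d,T=shot('scene'); c0=cloud('scene',z['T'],z['d']);c=cloud('scene',T,d)
for X in(c0,c):
    Q=X[240:280,265:325].reshape(-1,3);Q=Q[(Q[:,2]>.019)&(Q[:,2]<.03)]; print('stone scene',Q.mean(0).round(4),len(Q))
E
```

```text
time_s: 33.37
tool_pos: [0.5023, -0.0859, 0.3703]
eef_rot: [-3.131, -0.219, 0.013]
ft_force: [0.9, -0.1, 0.5]
finger_gap: 0.0796
grip_force: 0.0
time_s: 33.78
tool_pos: [0.5105, -0.1423, 0.3696]
eef_rot: [-3.129, -0.22, 0.014]
ft_force: [0.4, 0.2, -0.1]
finger_gap: 0.0802
grip_force: 0.0
stone [0.471  0.0791 0.0253] 800
stone [0.4708 0.0791 0.0252] 801
knob cab [-0.0916 -0.0968  0.3117] 60
knob cab [-0.0915 -0.1002  0.3118] 61
33.8333 [-0.014 -0.007 -0.013  0.013  0.    -0.001  0.001] [-0.5  0.4 -0.8]
stone scene [0.4654 0.0926 0.0267] 756
stone scene [0.4662 0.0903 0.0265] 748
```

```bash

for i in 1 2 3 4 5 6; do python3 -m pendant '[{"jaw":8,"dx":0,"dy":0,"dz":0,"yaw":0},{"jaw":8,"dx":0,"dy":0,"dz":0,"yaw":0},{"jaw":8,"dx":0,"dy":0,"dz":0,"yaw":0},{"jaw":8,"dx":0,"dy":0,"dz":0,"yaw":0},{"jaw":8,"dx":0,"dy":0,"dz":0,"yaw":0}]' | head -1; done
python3 -c "
from workcell import ctrl
print(ctrl.sign_off())"
```

```text
time_s: 34.3
time_s: 34.72
time_s: 35.13
time_s: 35.55
time_s: 35.97
time_s: 36.38
the job is handed in; nothing more can be done
None
```

The job is handed in at 36.4 s: the spanner was last seen hanging almost still on the hook (hidden since the door shut), the door was opened and then shut to its stops, and the jar and stone measure as unmoved; I did view 12 pictures, over the limit of 10.

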